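Load and pin the weld fixture, shut the arc guard and switch to run

ROBOT

A 6-joint arm with a two-finger parallel gripper is mounted at the origin on the work surface. World frame = base frame: x ahead of the robot, y to its left, z up, the work surface at z = 0. Lengths are in m, angles in rad, forces in N, time in s.
With the tool pointing down it reaches from about 0.35 to 0.8 m from the base axis. Payload 7.3 kg.
Tool frame: the origin (TCP) lies midway between the tips of the shut fingers; the grasp point (between the pads) lies 19 mm behind it; z points along the fingers, y is the direction in which the jaws open and shut (so a half turn about z gives the same grasp; the last joint's range is limited). The gripper opens to 85 mm and grips with 20 to 120 N. Pads are 22 mm wide; open, the fingers measure 114 mm over their backs; the gripper's body (76 mm by 85 mm) begins 54 mm behind the grasp point. The pads swing forward as they close: fully open they stand 13 mm farther back than shut.
Start: joints at [1.136, 0.342, 1.524, -0, 1.275, -0.146], TCP at [0.15, 0.503, 0.231] pointing down, gripper open.
Joint ranges: [-2.53, 2.53], [-0.77, 2.02], [0.04, 2.7], [-1, 4.14], [0.28, 2.66], [-3.11, 3.11]. Speed limits (rad/s): [2.57, 2.57, 3.14, 3.14, 3.14, 3.14].

INTERFACE

Orientations are given as [roll, pitch, yaw] about the fixed x, y, z axes, in that order (R = Rz(yaw) Ry(pitch) Rx(roll)).
In Python, from cell import r gives the robot as it stands.
- The arm moves only by the tool send_rows, never from a script. Its argument "series" is a list that holds one entry, the list of rows, each a list of 7 numbers: the turn, a rotation vector about the tool's x, y, z in rad, then the shift along the tool's x, y, z in cm, then the opening, from -1 (shut) to 1 (fully open). A call has 1 to 5 rows; each row shifts and turns the pose as measured when the row begins, along the tool's axes as they then stand; what a row does not reach is not made up. A row lasts 1/8 s, in which the tool goes at most 62.5 mm and 10.7 degrees, less where a joint would pass 70% of its speed; a pose out of reach is approached as far as the arm can. A call with a gripper value outside its range is refused whole. The fingers move at their own pace and stop on an object; the grip force is fixed at half the most. Time passes only in rows, so rows that do not move let the fingers close. It gives the time, the measured TCP pose, the force and the opening at its end, in the units of the state.
- r.read_state(): the state, without advancing time (a new reading comes with each control period).
- r.capture(name): name is "scene" or "top" or "wrist"; returns the picture (400x640x3 uint8, red, green, blue); there is no depth.
- r.camera_params(name): a dict with "mtx" (3x3 intrinsics, pixels), "xyz" and "attitude" of the camera in the world; the wrist camera has in their place "hand_eye" (4x4, takes a point from camera to tool coordinates, whose origin is the TCP and whose axes are the flange's). Camera axes: x right, y down, z forward; pixel columns grow to the right and rows downward; lengths in m; the calibration is good to about 2 mm. The wrist camera is an equidistant fisheye: a pixel r from the principal point sees the ray r / f radians off the axis. A picture is of the moment at which its call begins: read the wrist's pose just before it. camera_params takes no time and is no camera call.
- r.hand_in(): hands the job in, once; it reports no verdict.
Trained networks look in the newest picture that a camera, given by its name, has taken for a name from the list of things; names that differ only in an ending like _2 or _b are one class to them, and where a whole thing is asked for, a point or a joint stands for the part that bears it (a point fixed in the world has none). Each returns a list of dicts, best first, with "confidence" (0 to 1); they miss things now and then, are a little off and sometimes report something else, mostly with a low value. They report only what shows in the picture. A call takes as long as a camera call.
- r.boxes_of(name, camera): "extent" ([left, top, width, height] in pixels, round what is visible of it).
The state is a dict: "clock": time; "joints": joint angles; "qd": joint speeds; "joint_torque": joint torques, N m; "eef_pos": TCP position; "tool_rot": TCP orientation; "wrist_force": force on the tool from outside, world axes, zero at the start; "ft_torque": the same for the moment, N m; "finger_gap": finger opening in m.
Only numpy, scipy, OpenCV 4.12 (cv2) and the standard library are available. Lean on these libraries where they do the work, as an engineer would, in place of code of your own. Each camera call takes 0.05 s, during which the arm holds its last target. There are 200 camera calls.

TASK

Set up the weld fixture: slide the amber arc guard fully open, then seat every bracket flat on a locating post of its own with its arm between the two dowels behind that post, and lock each one with a linch pin pushed fully home through the post's cross hole and its sprung loop swung over the post end until it lies flat round the post. Then slide the guard fully shut over the loaded fixture and only after that turn the selector on the grey control box to the two-dot mark. A spare pin may stay where it lies; do not push the other tools and parts about.

Things in the scene. Friction and masses are not known exactly. Their poses are not given: they have to be found in the camera images.
- fixture: Weld fixture, fixed: steel bed 20 mm thick with two locating posts, at y -55 mm (post 1) and +55 mm (post 2), and 66 mm behind each (+x) two dowels (10 mm thick, 14 mm tall, 60 mm apart). Origin: on the table midway between the posts; x away from the robot side, y along the guard's track, z up. The bed reaches from x -80 to +120 mm, y -135 to +425 mm.
- guard (a joint): Sliding arc guard: amber panels in a steel frame, open at both ends, 182 mm (x) by 226 mm (y), top 125 mm above the table, sliding along the fixture's +y axis: 0 shut over both posts, 0.29 m fully open, clear of them. It stays where it is left; about 2 N to slide.
- guard_grip (a point): Middle of the guard's black D handle: a round bar 12 mm thick, 90 mm long along the fixture's x axis, its axis 156 mm above the table and 31 mm above the guard's top (fingers fit on both sides of it). Moves with the guard; at fixture x +20, y = guard value.
- hole1 (a point): Centre of post 1's cross hole, on the post's axis, 62 mm above the table; x along the hole, away from the robot side, z up. Hole 12.5 mm wide, through a flat-sided head 18 mm (x) by 22 mm (y). A pin may enter from either side. A seated bracket's origin is 42 mm below, its arm along +x, its top 12 mm below.
- hole2 (a point): The same for post 2. Both posts: round, 30 mm thick, from the bed to 50 mm above the table with a chamfered shoulder, above it the flat-sided head with the cross hole, then a small cone ending 79 mm above the table. A pin that is let go in the hole droops some 0.14 rad at its head, held by the hole's play.
- bracket_a: Steel pivot bracket: a tube boss (54 mm outside, 36 mm bore, 30 mm tall) standing on end, with a flat arm 36 mm wide, 8 mm thick, running out from the boss's foot to 90 mm from the bore axis. Origin: on the bore axis at the underside; x along the arm, z up along the bore. 0.38 kg nominal. One of the two brackets may be absent.
- bracket_b: The other bracket, made alike. It or bracket_a may be absent.
- bracket_a_arm (a point): Mark on the underside of bracket_a's arm, 75 mm from the bore axis along its x.
- bracket_b_arm (a point): The same mark on bracket_b.
- pin_a: Linch pin, yellow-plated. Round shank 10 mm thick along +x, tapered tip 44 mm from the origin. Tab head x -9 to +9 mm, 12 mm thick (y), standing 34 mm above the shank axis (foot 5 mm below). Origin: on the shank axis where the sprung loop hinges. Lies with the tab up (z up), the loop folded back behind the head (-x). 0.1 kg. Home in a hole, its head touches the post's flat: origin 18 mm before the hole centre.
- pin_b: The other pin, made alike.
- pin_a_loop (a joint): pin_a's loop, about the pin's y axis through its origin: 0 folded back (-x), 1.57 straight up, 3.14 over the post end and flat round the post (tip side). Over-centre spring (0.08 Nm): below 1.57 it returns to 0, beyond it snaps on to 3.14 by itself. It passes clear over the tab and the post end.
- pin_b_loop (a joint): pin_b's loop, as pin_a_loop. Shape of both: wire 5 mm thick, legs 42 mm apart; at the end, 56 mm from the hinge, a straight cross sleeve 8.6 mm thick, 23 mm long along the pin's y axis; folded back, 43 mm are free between head and sleeve.
- control_box: Grey control box, fixed, 120 by 160 mm, 67 mm tall. Origin: centre of its underside; x away from the robot side, z up. On top the selector (axis at x -10, y +20 mm) and around its far side the marks: one dot to the left, two dots to the right, as the robot sees them.
- selector (a joint): Selector knob, turns clockwise seen from above, two detents: 0 at the one-dot mark (where it starts), 1.2 rad at the two-dot mark. Let go, it snaps to the nearer one (about 0.03 Nm between them).
- selector_top (a point): Centre of the top of the selector's black bar grip, on its axis, 102 mm above the table. The bar is 46 mm long, 12 mm thick, 26 mm tall; a white line on top marks the pointing end. At selector value q the bar points 0.6 - q rad (counter-clockwise from above) from the control box's x axis.
- hammer: Hammer lying on the table, a bystander.
- angle_offcut: Offcut of steel angle, 120 by 40 by 40 mm, a bystander.
- magnet: Flat red welding magnet, 70 by 45 by 16 mm, a bystander.
- spray_can: Blue spray can, 52 mm thick, 170 mm tall, a bystander.
- nozzle: Copper torch nozzle standing on end, 24 mm thick, 70 mm tall, a bystander.

How it is judged:
On the way, in this order (a step that is already met when the one before it is completed fails the run):
1. the guard is slid fully open (value of joint guard above 0.27 m), for 0.2 s.
2. every bracket is seated on a post and locked by a pin that is home with its loop over the post end (((horizontal distance between bracket_a and hole1 below 0.006 m and z of bracket_a in the frame of hole1 below -0.038 m and angle between bracket_a's own z axis and vertical below 0.08 rad and x of bracket_a_arm in the frame of hole1 above 0.05 m and y of bracket_a_arm in the frame of hole1 between -0.015 and 0.015 m and ((distance between pin_a and hole1 between 0.011 and 0.025 m and y of pin_a in the frame of hole1 between -0.006 and 0.006 m and z of pin_a in the frame of hole1 between -0.006 and 0.006 m and angle between the x axis of pin_a and the x axis of hole1, either way round below 0.22 rad and value of joint pin_a_loop above 2.85 rad) or (distance between pin_b and hole1 between 0.011 and 0.025 m and y of pin_b in the frame of hole1 between -0.006 and 0.006 m and z of pin_b in the frame of hole1 between -0.006 and 0.006 m and angle between the x axis of pin_b and the x axis of hole1, either way round below 0.22 rad and value of joint pin_b_loop above 2.85 rad))) or (horizontal distance between bracket_a and hole2 below 0.006 m and z of bracket_a in the frame of hole2 below -0.038 m and angle between bracket_a's own z axis and vertical below 0.08 rad and x of bracket_a_arm in the frame of hole2 above 0.05 m and y of bracket_a_arm in the frame of hole2 between -0.015 and 0.015 m and ((distance between pin_a and hole2 between 0.011 and 0.025 m and y of pin_a in the frame of hole2 between -0.006 and 0.006 m and z of pin_a in the frame of hole2 between -0.006 and 0.006 m and angle between the x axis of pin_a and the x axis of hole2, either way round below 0.22 rad and value of joint pin_a_loop above 2.85 rad) or (distance between pin_b and hole2 between 0.011 and 0.025 m and y of pin_b in the frame of hole2 between -0.006 and 0.006 m and z of pin_b in the frame of hole2 between -0.006 and 0.006 m and angle between the x axis of pin_b and the x axis of hole2, either way round below 0.22 rad and value of joint pin_b_loop above 2.85 rad)))) and ((horizontal distance between bracket_b and hole1 below 0.006 m and z of bracket_b in the frame of hole1 below -0.038 m and angle between bracket_b's own z axis and vertical below 0.08 rad and x of bracket_b_arm in the frame of hole1 above 0.05 m and y of bracket_b_arm in the frame of hole1 between -0.015 and 0.015 m and ((distance between pin_a and hole1 between 0.011 and 0.025 m and y of pin_a in the frame of hole1 between -0.006 and 0.006 m and z of pin_a in the frame of hole1 between -0.006 and 0.006 m and angle between the x axis of pin_a and the x axis of hole1, either way round below 0.22 rad and value of joint pin_a_loop above 2.85 rad) or (distance between pin_b and hole1 between 0.011 and 0.025 m and y of pin_b in the frame of hole1 between -0.006 and 0.006 m and z of pin_b in the frame of hole1 between -0.006 and 0.006 m and angle between the x axis of pin_b and the x axis of hole1, either way round below 0.22 rad and value of joint pin_b_loop above 2.85 rad))) or (horizontal distance between bracket_b and hole2 below 0.006 m and z of bracket_b in the frame of hole2 below -0.038 m and angle between bracket_b's own z axis and vertical below 0.08 rad and x of bracket_b_arm in the frame of hole2 above 0.05 m and y of bracket_b_arm in the frame of hole2 between -0.015 and 0.015 m and ((distance between pin_a and hole2 between 0.011 and 0.025 m and y of pin_a in the frame of hole2 between -0.006 and 0.006 m and z of pin_a in the frame of hole2 between -0.006 and 0.006 m and angle between the x axis of pin_a and the x axis of hole2, either way round below 0.22 rad and value of joint pin_a_loop above 2.85 rad) or (distance between pin_b and hole2 between 0.011 and 0.025 m and y of pin_b in the frame of hole2 between -0.006 and 0.006 m and z of pin_b in the frame of hole2 between -0.006 and 0.006 m and angle between the x axis of pin_b and the x axis of hole2, either way round below 0.22 rad and value of joint pin_b_loop above 2.85 rad))))), for 0.3 s.
3. the guard is slid fully shut (value of joint guard below 0.006 m), for 0.2 s.
4. the selector is at the two-dot mark (value of joint selector above 1.05 rad), for 0.2 s.
At the end, for the whole second after the job is handed in: Every bracket sits flat on a post (within 6 mm, tilt < 0.08 rad, arm between the dowels), locked by a pin through its hole (home within 7 mm when locked; later it may slide as far as its loop allows) with loop beyond 2.85 rad; guard within 6 mm of shut; selector beyond 1.05 rad (((horizontal distance between bracket_a and hole1 below 0.006 m and z of bracket_a in the frame of hole1 below -0.038 m and angle between bracket_a's own z axis and vertical below 0.08 rad and x of bracket_a_arm in the frame of hole1 above 0.05 m and y of bracket_a_arm in the frame of hole1 between -0.015 and 0.015 m and ((distance between pin_a and hole1 below 0.045 m and y of pin_a in the frame of hole1 between -0.012 and 0.012 m and z of pin_a in the frame of hole1 between -0.015 and 0.015 m and angle between the x axis of pin_a and the x axis of hole1, either way round below 0.45 rad and value of joint pin_a_loop above 2.85 rad) or (distance between pin_b and hole1 below 0.045 m and y of pin_b in the frame of hole1 between -0.012 and 0.012 m and z of pin_b in the frame of hole1 between -0.015 and 0.015 m and angle between the x axis of pin_b and the x axis of hole1, either way round below 0.45 rad and value of joint pin_b_loop above 2.85 rad))) or (horizontal distance between bracket_a and hole2 below 0.006 m and z of bracket_a in the frame of hole2 below -0.038 m and angle between bracket_a's own z axis and vertical below 0.08 rad and x of bracket_a_arm in the frame of hole2 above 0.05 m and y of bracket_a_arm in the frame of hole2 between -0.015 and 0.015 m and ((distance between pin_a and hole2 below 0.045 m and y of pin_a in the frame of hole2 between -0.012 and 0.012 m and z of pin_a in the frame of hole2 between -0.015 and 0.015 m and angle between the x axis of pin_a and the x axis of hole2, either way round below 0.45 rad and value of joint pin_a_loop above 2.85 rad) or (distance between pin_b and hole2 below 0.045 m and y of pin_b in the frame of hole2 between -0.012 and 0.012 m and z of pin_b in the frame of hole2 between -0.015 and 0.015 m and angle between the x axis of pin_b and the x axis of hole2, either way round below 0.45 rad and value of joint pin_b_loop above 2.85 rad)))) and ((horizontal distance between bracket_b and hole1 below 0.006 m and z of bracket_b in the frame of hole1 below -0.038 m and angle between bracket_b's own z axis and vertical below 0.08 rad and x of bracket_b_arm in the frame of hole1 above 0.05 m and y of bracket_b_arm in the frame of hole1 between -0.015 and 0.015 m and ((distance between pin_a and hole1 below 0.045 m and y of pin_a in the frame of hole1 between -0.012 and 0.012 m and z of pin_a in the frame of hole1 between -0.015 and 0.015 m and angle between the x axis of pin_a and the x axis of hole1, either way round below 0.45 rad and value of joint pin_a_loop above 2.85 rad) or (distance between pin_b and hole1 below 0.045 m and y of pin_b in the frame of hole1 between -0.012 and 0.012 m and z of pin_b in the frame of hole1 between -0.015 and 0.015 m and angle between the x axis of pin_b and the x axis of hole1, either way round below 0.45 rad and value of joint pin_b_loop above 2.85 rad))) or (horizontal distance between bracket_b and hole2 below 0.006 m and z of bracket_b in the frame of hole2 below -0.038 m and angle between bracket_b's own z axis and vertical below 0.08 rad and x of bracket_b_arm in the frame of hole2 above 0.05 m and y of bracket_b_arm in the frame of hole2 between -0.015 and 0.015 m and ((distance between pin_a and hole2 below 0.045 m and y of pin_a in the frame of hole2 between -0.012 and 0.012 m and z of pin_a in the frame of hole2 between -0.015 and 0.015 m and angle between the x axis of pin_a and the x axis of hole2, either way round below 0.45 rad and value of joint pin_a_loop above 2.85 rad) or (distance between pin_b and hole2 below 0.045 m and y of pin_b in the frame of hole2 between -0.012 and 0.012 m and z of pin_b in the frame of hole2 between -0.015 and 0.015 m and angle between the x axis of pin_b and the x axis of hole2, either way round below 0.45 rad and value of joint pin_b_loop above 2.85 rad)))) and value of joint guard below 0.006 m and value of joint selector above 1.05 rad); the robot touches nothing.
It fails at once if the selector is at two dots while the guard is not shut (value of joint selector above 1 rad and value of joint guard above 0.03 m).
It fails at once if another tool or part on the table is pushed more than 5 cm (distance of any of hammer, angle_offcut, magnet, spray_can, nozzle from where it was at the start of the episode above 0.05 m).
Of bracket_a, bracket_b only 1 to 2 are there at a start; the rules pass over those that are not, and their reading is None.
At some moment in a run one of bracket_a, bracket_b, pin_a, pin_b may be knocked a few centimetres aside while the robot is not near it.
It also fails if it takes over 210 s, if anything falls off the work surface, if the arm or the gripper's body presses on something with over 40 N, if the wrist force passes 120 N, or if a joint passes its speed limit or range.

## Working session

There is one attempt and no reset: what is moved stays moved. The work goes in short steps, Python scripts to look and compute and a tool call to move; the robot and the scene stay as the last step left them, time stands still between calls to the robot, and variables do not carry over. Pictures are saved under pics/ and viewed, about 12 in all and at most 16, crops included, and the job is handed in when it is done.

Besides the shell and the picture viewer there is one more tool, called by a JSON object that holds its "name" and its "arguments". send_rows: Moves the arm, as the interface text tells. Its arguments: {"type":"object","properties":{"series":{"type":"array","items":{"type":"array","items":{"type":"array","items":{"type":"number"}}}}},"required":["series"]}

```bash
ls; mkdir -p pics; cat > h.py <<'E'
import numpy as np, cv2
from cell import r
from scipy.spatial.transform import Rotation as R
def save(cam,name,crop=None,scale=1):
    im=r.capture(cam)
    if crop: x,y,w,h=crop; im=im[y:y+h,x:x+w]
    if scale!=1: im=cv2.resize(im,None,fx=scale,fy=scale,interpolation=cv2.INTER_CUBIC)
    cv2.imwrite('pics/'+name+'.png',cv2.cvtColor(im,cv2.COLOR_RGB2BGR))
def rotm(a):
    a=np.array(a,float)
    return a if a.shape==(3,3) else R.from_euler('xyz',a).as_matrix()
def ray(cam,uv,st=None):
    """origin, direction in world"""
    p=r.camera_params(cam); K=np.array(p['mtx'])
    x=(uv[0]-K[0,2])/K[0,0]; y=(uv[1]-K[1,2])/K[1,1]
    if cam!='wrist':
        return np.array(p['xyz']), rotm(p['attitude'])@np.array([x,y,1])
    th=np.hypot(x,y); s=np.sin(th)/th if th>1e-9 else 1
    d=np.array([x*s,y*s,np.cos(th)]); st=st or r.read_state()
    H=np.array(p['hand_eye']); T=rotm(st['tool_rot'])
    return np.array(st['eef_pos'])+T@H[:3,3], T@H[:3,:3]@d
def onz(cam,uv,z,st=None):
    o,d=ray(cam,uv,st); return o+d*(z-o[2])/d[2]
def proj(cam,P,st=None):
    p=r.camera_params(cam); K=np.array(p['mtx']); P=np.array(P,float)
    if cam!='wrist':
        c=rotm(p['attitude']).T@(P-np.array(p['xyz'])); return K[:2,:2]@(c[:2]/c[2])+K[:2,2]
    st=st or r.read_state(); H=np.array(p['hand_eye']); T=rotm(st['tool_rot'])
    c=H[:3,:3].T@(T.T@(P-np.array(st['eef_pos']))-H[:3,3])
    th=np.arctan2(np.hypot(c[0],c[1]),c[2]); n=np.hypot(c[0],c[1])
    return np.array([K[0,0]*th*c[0]/n+K[0,2],K[1,1]*th*c[1]/n+K[1,2]])
E
python3 - <<'E'
from h import *
print(r.read_state())
for c in('scene','top','wrist'): print(c,r.camera_params(c)); save(c,c+'0')
for n in ['fixture','guard','guard_grip','bracket_a','pin_a','control_box','selector_top','hammer','angle_offcut','magnet','spray_can','nozzle']:
    for c in('scene','top'):
        print(n,c,[([round(v) for v in d['extent']],round(d['confidence'],2)) for d in r.boxes_of(n,c)])
E
```

```text
pics
{'clock': 0.0, 'joints': array([ 1.13598504e+00,  3.42708990e-01,  1.52501276e+00, -4.26151531e-07,
        1.27539858e+00, -1.46015645e-01]), 'qd': array([-0.00101347,  0.00051198, -0.0015858 , -0.0008513 , -0.00030973,
        0.00039326]), 'joint_torque': array([-1.41609777e-03, -4.33681977e+01, -2.46007454e+01, -2.22025087e-04,
        7.85943645e-03, -7.70365455e-05]), 'eef_pos': array([0.14933583, 0.50289696, 0.23063457]), 'tool_rot': array([-3.14008117e+00, -2.21870339e-04,  2.85279697e+00]), 'wrist_force': array([ 0.1510401 , -0.25365944, -0.50838112]), 'ft_torque': array([ 0.03079314,  0.00397556, -0.01620961]), 'finger_gap': 0.08556075121545492}
scene {'mtx': array([[379.13453063,   0.        , 318.7862549 ],
       [  0.        , 379.13453063, 200.22948526],
       [  0.        ,   0.        ,   1.        ]]), 'xyz': array([ 0.93245398, -0.76490069,  0.96918404]), 'attitude': array([-2.36728651, -0.01858752,  0.54143809])}
top {'mtx': array([[512.51054793,   0.        , 313.96971026],
       [  0.        , 512.51054793, 195.41189779],
       [  0.        ,   0.       
[... 1269 characters left out ...]
.35)]
control_box scene [([308, 128, 49, 48], 0.77)]
control_box top [([199, 217, 50, 44], 0.76), ([264, 211, 23, 14], 0.5)]
selector_top scene [([326, 134, 10, 12], 0.65), ([310, 146, 110, 123], 0.5)]
selector_top top [([208, 237, 17, 16], 0.69)]
hammer scene [([195, 321, 96, 78], 0.68)]
hammer top [([449, 142, 26, 77], 0.71)]
angle_offcut scene [([247, 326, 49, 30], 0.8)]
angle_offcut top [([429, 145, 17, 37], 0.83)]
magnet scene [([313, 182, 20, 12], 0.74)]
magnet top [([262, 129, 76, 67], 0.7), ([265, 213, 18, 15], 0.65)]
spray_can scene [([336, 92, 16, 44], 0.65)]
spray_can top [([150, 246, 30, 14], 0.79)]
nozzle scene []
nozzle top [([383, 247, 7, 10], 0.5), ([209, 239, 15, 11], 0.31)]
```

View pics/scene0.png

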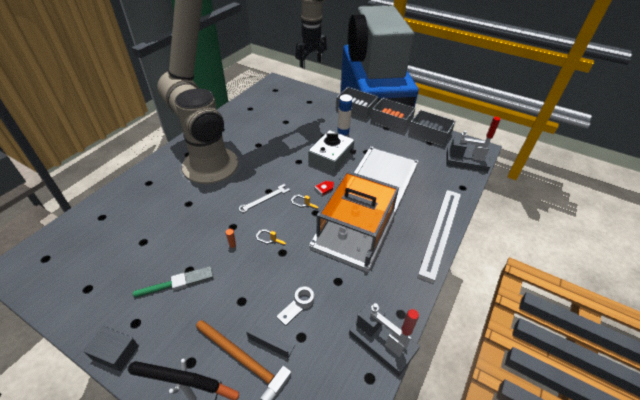

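View pics/top0.png

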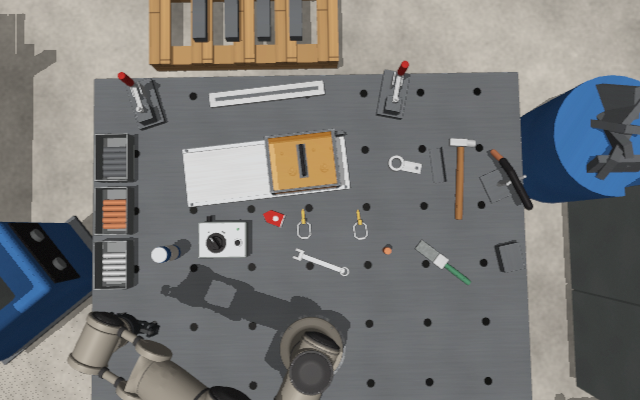

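```bash
python3 - <<'E'
from h import *
im=cv2.imread('pics/top0.png')[120:265,175:435]
cv2.imwrite('pics/topc.png',cv2.resize(im,None,fx=3,fy=3,interpolation=cv2.INTER_CUBIC))
E
```

```text
(no output)
```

View pics/topc.png

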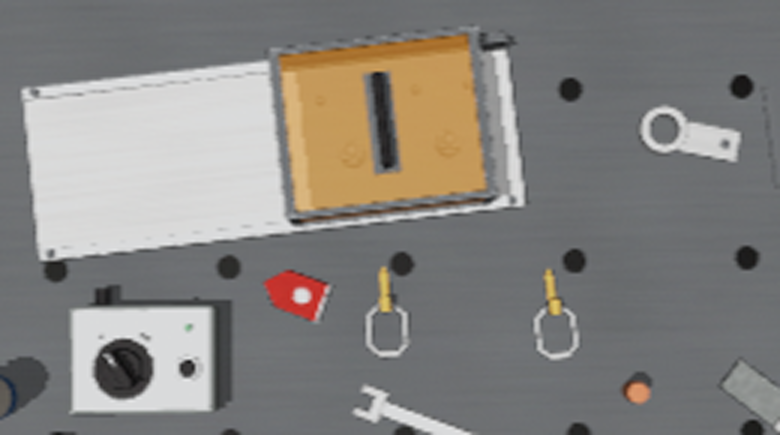

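```bash
cat >> h.py <<'E'
def top(u,v,z): return onz('top',(175+u/3,120+v/3),z)
E
python3 - <<'E'
from h import *
# bed corners (fixture coords)
c=np.array([[120,425],[-80,425],[-80,-135]])/1e3
w=np.array([top(*p,.02)[:2] for p in [(22,88),(40,261),(523,206)]])
a=w-w.mean(0);b=c-c.mean(0)
th=np.arctan2((b[:,0]*a[:,1]-b[:,1]*a[:,0]).sum(),(b*a).sum())
M=np.array([[np.cos(th),-np.sin(th)],[np.sin(th),np.cos(th)]]); t=w.mean(0)-M@c.mean(0)
print('fixture',t,th,'res',w-(c@M.T+t))
h=top(382,122,.156); print('handle',h, M.T@(h[:2]-t)); print('pred handle',t+M@[.02,0],'ends',top(376,72,.162),top(388,171,.162))
for y in(-.055,.055): print('post',t+M@[0,y])
b0=top(663,129,.03);b1=top(738,147,.008); d=b1-b0; print('bracket',b0,b1,np.arctan2(d[1],d[0]))
for n,p,q in(('pinL',(385,270),(386,308)),('pinR',(549,270),(557,310))):
    A=top(*p,.005);B=top(*q,.03); print(n,A,B)
s=top(122,367,.1); print('sel',s)
bx=np.array([top(*p,.067)[:2] for p in[(70,309),(73,412),(213,410),(211,307)]]); print(bx, bx.mean(0))
print('nozzle',top(637,389,.07),'magnet',top(299,293,.016),'can',top(3,400,.17))
st=r.read_state(); print(rotm(st['tool_rot']).round(3))
E
```

```text
fixture [ 0.61088351 -0.0025567 ] 0.09359005402319437 res [[ 2.76812720e-04 -4.94383372e-04]
 [-2.53246715e-04 -1.73661546e-03]
 [-2.35660058e-05  2.23099883e-03]]
handle [0.62585005 0.01558984 0.156     ] [0.01659689 0.01666845]
pred handle [ 0.63079598 -0.00068763] ends [0.67849476 0.02090034 0.162     ] [0.57290022 0.01009143 0.162     ]
post [ 0.61602345 -0.057316  ]
post [0.60574357 0.0522026 ]
bracket [ 0.6284029  -0.30381982  0.03      ] [ 0.60853224 -0.39382792  0.008     ] -1.788076425778949
pinL [0.47396349 0.01759665 0.005     ] [0.42992123 0.01684473 0.03      ]
pinR [ 0.47034539 -0.17159265  0.005     ] [ 0.42391868 -0.17728297  0.03      ]
sel [0.37070928 0.30365183 0.1       ]
[[0.43517489 0.36703779]
 [0.32138492 0.36429809]
 [0.32056431 0.20960923]
 [0.43438433 0.21058843]] [0.37787711 0.28788339]
nozzle [ 0.33467913 -0.25981249  0.07      ] magnet [0.44912794 0.11632726 0.016     ] can [0.34064964 0.41436039 0.17      ]
[[-0.959  0.285  0.   ]
 [ 0.285  0.959  0.   ]
 [-0.     0.    -1.   ]]
```

```bash
cat >> h.py <<'E'
TH=0.0936; T0=np.array([0.6109,-0.0026])
MF=np.array([[np.cos(TH),-np.sin(TH)],[np.sin(TH),np.cos(TH)]])
def w2f(p): return MF.T@(np.array(p)[:2]-T0)
def f2w(p): return T0+MF@np.array(p)
def delta(P,rpy=None):
    """tool-frame turn (rad) and shift (cm) from now to world pose"""
    s=r.read_state(); T=rotm(s['tool_rot']); P=np.array(P,float)
    v=T.T@(P-np.array(s['eef_pos']))*100
    w=R.from_matrix(T.T@rotm(rpy)).as_rotvec() if rpy is not None else np.zeros(3)
    return w.round(3),v.round(2)
def st():
    s=r.read_state(); print('t',round(s['clock'],2),'tcp',np.round(s['eef_pos'],4),'rpy',np.round(s['tool_rot'],3),'F',np.round(s['wrist_force'],1),'gap',round(s['finger_gap'],4),'fix',w2f(s['eef_pos']).round(4),'q6',s['joints'][5].round(2))
    return s
DOWN=[np.pi,0,np.pi+TH]
E
```

{"name": "send_rows", "arguments": {"series": [[[0,0,-0.13,0,0,-2,1],[0,0,-0.13,0,0,-2,1],[0,0,-0.122,0,0,0,1]]]}}

```text
clock: 1.72
eef_pos: [0.1495, 0.5031, 0.2722]
tool_rot: [-3.141, -0.0, -3.037]
wrist_force: [-0.2, 0.2, -0.7]
finger_gap: 0.0853
```

{"name": "send_rows", "arguments": {"series": [[[0,0,0,-3.6,-4.4,0,1],[0,0,0,-3.6,-4.4,0,1],[0,0,0,-3.6,-4.4,0,1],[0,0,0,-3.6,-4.4,0,1],[0,0,0,-3.6,-4.4,0,1]]]}}

```text
clock: 2.35
eef_pos: [0.3553, 0.3012, 0.2726]
tool_rot: [3.14, 0.002, -3.027]
wrist_force: [0.3, 0.3, 0.5]
finger_gap: 0.0854
```

{"name": "send_rows", "arguments": {"series": [[[0,0,0,-3.6,-4.4,0,1],[0,0,0,-3.6,-4.4,0,1],[0,0,0,-3.6,-4.4,0,1],[0,0,0,-3.6,-4.4,0,1],[0,0,0,-3.6,-4.4,0,1]]]}}

```text
clock: 2.98
eef_pos: [0.5654, 0.0956, 0.2736]
tool_rot: [3.139, 0.005, -3.027]
wrist_force: [0.8, 0.9, 0.3]
finger_gap: 0.0855
```

```bash
python3 - <<'E'
from h import *
st(); print(delta([.6275,.0156,.23],DOWN))
E
```

```text
t 2.98 tcp [0.5654 0.0956 0.2736] rpy [ 3.139  0.005 -3.027] F [0.8 0.9 0.3] gap 0.0855 fix [-0.0361  0.102 ] q6 -1.65
(array([0.003, 0.005, 0.021]), array([-5.23, -8.67,  4.36]))
```

{"name": "send_rows", "arguments": {"series": [[[0.003,0.005,0.021,-2.6,-4.3,2.2,1],[0,0,0,-2.6,-4.4,2.2,1],[0,0,0,0,0,0,1]]]}}

```text
clock: 3.35
eef_pos: [0.6301, 0.008, 0.2272]
tool_rot: [-3.141, -0.0, -3.054]
wrist_force: [-0.8, -0.4, 0.4]
finger_gap: 0.0854
```

```bash
python3 - <<'E'
from h import *
s=st(); print(delta([.6275,.0156,.23],DOWN))
save('wrist','w1')
for x in(-.025,.065): print(proj('wrist',[*f2w([x,.0167]),.156],s))
for n in('guard_grip',): print([(d['extent'],d['confidence']) for d in r.boxes_of(n,'wrist')])
E
```

```text
t 3.35 tcp [0.6301 0.008  0.2272] rpy [-3.141 -0.    -3.054] F [-0.8 -0.4  0.4] gap 0.0854 fix [0.0202 0.0088] q6 -1.77
(array([-0.   , -0.   , -0.006]), array([ 0.2 ,  0.78, -0.28]))
[329.85718748 152.72093239]
[329.23836708 267.38637731]
[([191.3, 86.2, 275.4, 209.0], 0.88)]
```

View pics/w1.png

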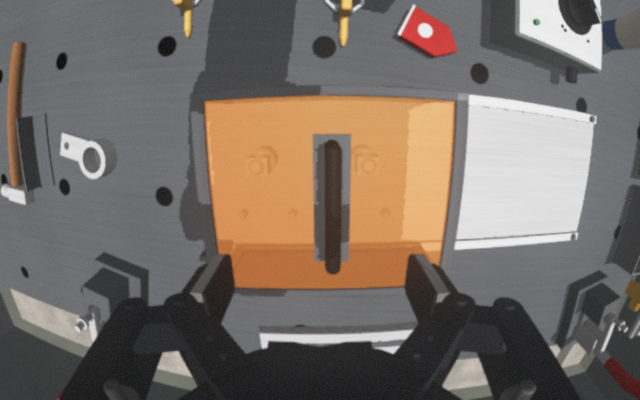

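{"name": "send_rows", "arguments": {"series": [[[0,0,-0.006,0.1,1.0,3,1],[0,0,0,0,0,3,1],[0,0,0,0,0,3,1],[0,0,0,0,0,0,-1],[0,0,0,0,0,0,-1]]]}}

```text
clock: 4.08
eef_pos: [0.6282, 0.0282, 0.1456]
tool_rot: [-3.141, 0.014, -3.037]
wrist_force: [0.8, 1.3, 0.7]
finger_gap: 0.0517
```

{"name": "send_rows", "arguments": {"series": [[[0,0,0,0,0,0,-1],[0,0,0,0,0,0,-1],[0,0,0,0,0,0,-1]]]}}

```text
clock: 4.45
eef_pos: [0.6291, 0.0283, 0.1488]
tool_rot: [-3.14, 0.018, -3.036]
wrist_force: [0.0, 1.2, -4.4]
finger_gap: 0.0097
```

```bash
python3 - <<'E'
from h import *
s=st(); print(delta([*f2w([.02,.295]),.137],DOWN))
E
```

```text
t 4.45 tcp [0.6291 0.0283 0.1488] rpy [-3.14   0.018 -3.036] F [ 0.   1.2 -4.4] gap 0.0097 fix [0.021  0.0291] q6 -1.75
(array([-0.002,  0.018,  0.012]), array([-0.19, 26.59,  1.14]))
```

{"name": "send_rows", "arguments": {"series": [[[0,0,0,0,0,0,-1],[0,0,0,0,0,0,-1]]]}}

```text
clock: 4.7
eef_pos: [0.6291, 0.0283, 0.1488]
tool_rot: [-3.14, 0.018, -3.036]
wrist_force: [-0.5, 0.8, -0.4]
finger_gap: 0.0094
```

```bash
python3 - <<'E'
from h import *
s=st(); save('wrist','w2')
E
```

```text
t 4.7 tcp [0.6291 0.0283 0.1488] rpy [-3.14   0.018 -3.036] F [-0.5  0.8 -0.4] gap 0.0094 fix [0.021  0.0291] q6 -1.75
```

View pics/w2.png

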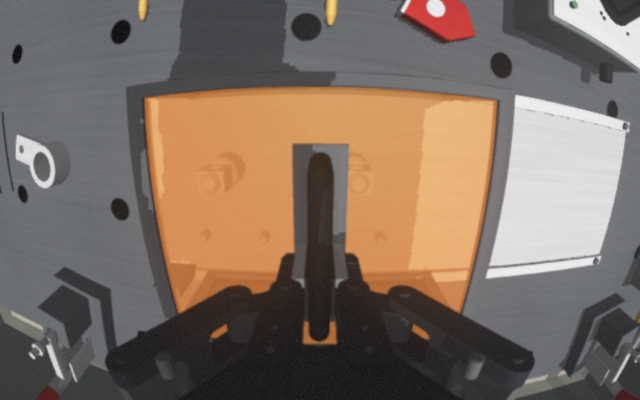

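{"name": "send_rows", "arguments": {"series": [[[0,0,0.012,0,3,0,-1],[0,0,0,0,4.5,0,-1],[0,0,0,0,4.5,0,-1],[0,0,0,0,4.5,0,-1],[0,0,0,0,4.5,0,-1]]]}}

```text
clock: 5.38
eef_pos: [0.609, 0.2332, 0.1488]
tool_rot: [-3.13, 0.014, -3.055]
wrist_force: [0.5, -4.8, 0.4]
finger_gap: 0.0095
```

```bash
python3 - <<'E'
from h import *
s=st(); print(delta([*f2w([.02,.295]),.1488],DOWN))
E
```

```text
t 5.38 tcp [0.609  0.2332 0.1488] rpy [-3.13   0.014 -3.055] F [ 0.5 -4.8  0.4] gap 0.0095 fix [0.0201 0.235 ] q6 -1.4
(array([-0.012,  0.014, -0.007]), array([ 0.05,  6.  , -0.07]))
```

{"name": "send_rows", "arguments": {"series": [[[0,0,0,0,3,0,-1],[0,0,0,0,2,0,-1],[0,0,0,0,0.5,0,-1],[0,0,0,0,0.3,0,-1]]]}}

```text
clock: 5.88
eef_pos: [0.6035, 0.2897, 0.1488]
tool_rot: [-3.12, 0.013, -3.051]
wrist_force: [-0.9, -13.1, 3.3]
finger_gap: 0.0095
```

```bash
python3 - <<'E'
from h import *
s=st()
E
```

```text
t 5.88 tcp [0.6035 0.2897 0.1488] rpy [-3.12   0.013 -3.051] F [ -0.9 -13.1   3.3] gap 0.0095 fix [0.0199 0.2917] q6 -1.31
```

{"name": "send_rows", "arguments": {"series": [[[0,0,0,0,-0.2,0,1],[0,0,0,0,0,0,1],[0,0,0,0,0,-4,1],[0,0,0,0,0,-4,1],[0,0,0,0,0,-3,1]]]}}

```text
clock: 6.5
eef_pos: [0.6022, 0.2878, 0.2584]
tool_rot: [-3.121, 0.008, -3.054]
wrist_force: [-1.0, -0.0, 0.4]
finger_gap: 0.0852
```

{"name": "send_rows", "arguments": {"series": [[[-0.02,0.01,0,0,-4.8,0,1],[0,0,0,0,-6,0,1],[0,0,0,0,-6,0,1],[0,0,0,0,-6,0,1],[0,0,0,0,-5,0,1]]]}}

```text
clock: 7.12
eef_pos: [0.6293, 0.0081, 0.2632]
tool_rot: [3.137, 0.009, -3.048]
wrist_force: [-0.0, 0.1, 0.0]
finger_gap: 0.0854
```

```bash
python3 - <<'E'
from h import *
s=st(); save('wrist','w3'); s=st()
for y in(-.055,.055):
  for z in(.05,.079): print(y,z,proj('wrist',[*f2w([0,y]),z],s).round(1))
for n in('pin_a','bracket_a','fixture'): print(n,[(np.round(d['extent']),round(d['confidence'],2)) for d in r.boxes_of(n,'wrist')])
E
```

```text
t 7.12 tcp [0.6293 0.0081 0.2632] rpy [ 3.137  0.009 -3.048] F [-0.   0.1  0. ] gap 0.0854 fix [0.0193 0.0089] q6 -1.78
t 7.17 tcp [0.6298 0.0016 0.263 ] rpy [ 3.141  0.009 -3.052] F [-0.1 -4.7 -0.1] gap 0.085 fix [0.0192 0.0025] q6 -1.78
-0.055 0.05 [269.6 156.5]
-0.055 0.079 [265.5 160.9]
0.055 0.05 [363.8 156. ]
0.055 0.079 [367.6 160.4]
pin_a [(array([183.,   3.,  28.,  35.]), 0.94), (array([324.,   1.,  40.,  50.]), 0.83), (array([ 71., 125.,  58.,  47.]), 0.68)]
bracket_a [(array([ 73., 127.,  54.,  43.]), 0.88)]
fixture [(array([437.,  98., 180., 169.]), 0.68), (array([208.,  87., 413., 184.]), 0.58)]
```

View pics/w3.png

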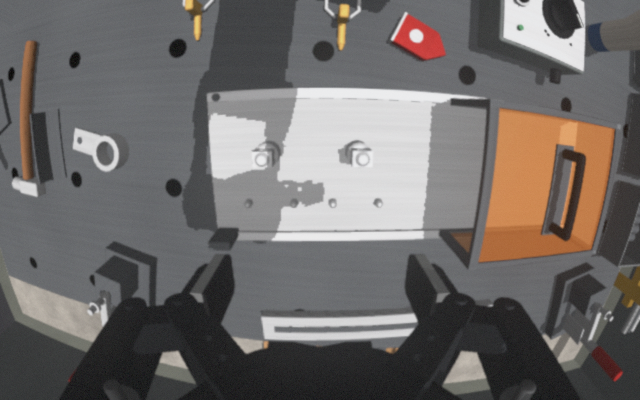

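{"name": "send_rows", "arguments": {"series": [[[0,0,0,0.6,-6,0,1],[0,0,0,0.6,-6,0,1],[0,0,0,0.6,-6,0,1],[0,0,0,0.6,-6,0,1],[0,0,0,0.5,-5,0,1]]]}}

```text
clock: 7.95
eef_pos: [0.6326, -0.2757, 0.2618]
tool_rot: [3.133, 0.013, -3.031]
wrist_force: [1.0, -0.4, -0.6]
finger_gap: 0.0853
```

{"name": "send_rows", "arguments": {"series": [[[0,0,0.18,0,0,0,1],[0,0,0.18,0,0,0,1],[0,0,0.18,0,0,0,1],[0,0,0.18,0,0,0,1],[0,0,0.18,0,0,0,1]]]}}

```text
clock: 8.57
eef_pos: [0.636, -0.2711, 0.2604]
tool_rot: [3.123, -0.0, 2.329]
wrist_force: [0.9, -0.1, 0.6]
finger_gap: 0.0855
```

{"name": "send_rows", "arguments": {"series": [[[0,0,0.18,0,0,1,1],[0,0,0.18,0,0,1,1],[0,0,0.18,0,0,1,1],[0,0,0.18,0,0,1,1],[0,0,0.18,0,0,1,1]]]}}

```text
clock: 9.2
eef_pos: [0.6419, -0.2596, 0.2105]
tool_rot: [3.126, -0.018, 1.411]
wrist_force: [-0.3, 1.4, -0.0]
finger_gap: 0.0858
```

{"name": "send_rows", "arguments": {"series": [[[0,0,0,0,0,0,1],[0,0,0,0,0,0,1]]]}}

```text
clock: 9.45
eef_pos: [0.643, -0.2564, 0.2102]
tool_rot: [3.127, -0.019, 1.42]
wrist_force: [-0.4, 0.0, -0.2]
finger_gap: 0.0851
```

```bash
python3 - <<'E'
from h import *
s=st(); save('wrist','w4'); save('top','t4')
print(delta([.6284,-.3038,.2],[np.pi,0,1.354]))
for p in([.6284,-.3038,.03],[.6085,-.3938,.008]):print(proj('wrist',p,s).round(1))
print([(np.round(d['extent']),round(d['confidence'],2)) for d in r.boxes_of('bracket_a','wrist')])
E
```

```text
t 9.45 tcp [ 0.643  -0.2564  0.2102] rpy [ 3.127 -0.019  1.42 ] F [-0.4  0.  -0.2] gap 0.0851 fix [ 0.0082 -0.2557] q6 -0.35
(array([ 0.014, -0.019,  0.064]), array([-4.88, -0.72,  0.91]))
[310.9 225.6]
[307.2 285.5]
[(array([288., 199.,  47.,  86.]), 0.68)]
```

View pics/w4.png

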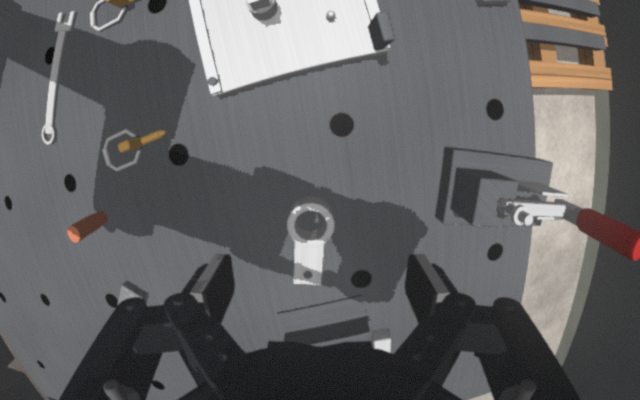

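{"name": "send_rows", "arguments": {"series": [[[0.014,-0.019,0.064,-2.4,-0.3,3,1],[0,0,0,-2.4,-0.3,3,1],[0,0,0,0,0,3,1],[0,0,0,0,0,2,1],[0,0,0,0,0,0,1]]]}}

```text
clock: 10.22
eef_pos: [0.6294, -0.3054, 0.0997]
tool_rot: [3.136, 0.002, 1.356]
wrist_force: [-0.9, -0.3, 0.5]
finger_gap: 0.0855
```

```bash
python3 - <<'E'
from h import *
s=st(); save('wrist','w5',(200,120,240,200),3)
b=[.6284,-.3038]
print(onz('wrist',(311,223),.03), delta([*b,.003],[np.pi,0,1.354]))
for p in([*b,.03],[.6085,-.3938,.008]):print(proj('wrist',p,s).round(1))
print([(np.round(d['extent']),round(d['confidence'],2)) for d in r.boxes_of('bracket_a','wrist')])
E
```

```text
t 10.22 tcp [ 0.6294 -0.3054  0.0997] rpy [3.136e+00 2.000e-03 1.356e+00] F [-0.9 -0.3  0.5] gap 0.0855 fix [-0.0098 -0.3032] q6 -0.35
[ 0.62243822 -0.31179153  0.03      ] (array([0.008, 0.003, 0.002]), array([ 0.17, -0.28,  9.8 ]))
[317.7 212.3]
[317.5 299.1]
[(array([283., 168.,  71., 129.]), 0.97)]
```

View pics/w5.png

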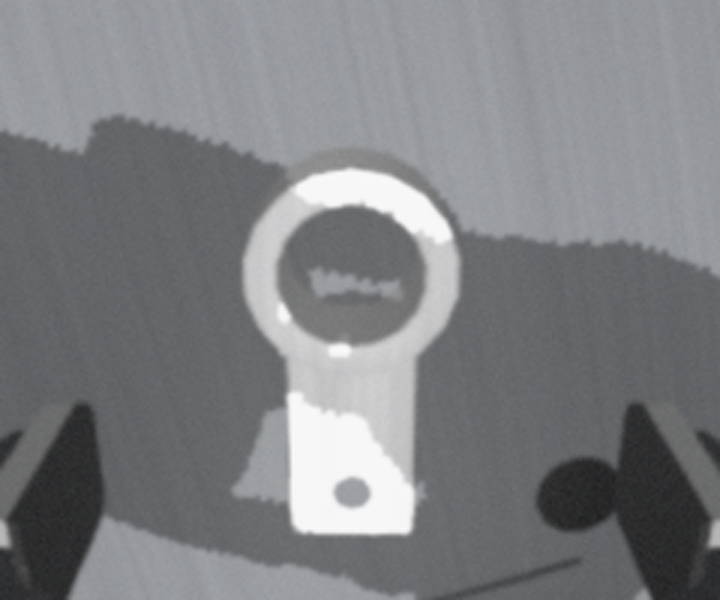

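{"name": "send_rows", "arguments": {"series": [[[0.008,0.003,0,0.17,-0.28,2.5,1],[0,0,0,0,0,2.5,1],[0,0,0,0,0,2.5,1],[0,0,0,0,0,1.5,1],[0,0,0,0,0,0.3,1]]]}}

```text
clock: 10.95
eef_pos: [0.6341, -0.3064, 0.0164]
tool_rot: [3.125, 0.006, 1.359]
wrist_force: [0.9, 0.4, 0.6]
finger_gap: 0.0855
```

```bash
python3 - <<'E'
from h import *
s=st()
print(delta([.6284,-.3038,.003],[np.pi,0,1.354]))
E
```

```text
t 10.95 tcp [ 0.6341 -0.3064  0.0164] rpy [3.125 0.006 1.359] F [0.9 0.4 0.6] gap 0.0855 fix [-0.0052 -0.3046] q6 -0.35
(array([0.016, 0.006, 0.005]), array([ 0.14, -0.64,  1.33]))
```

{"name": "send_rows", "arguments": {"series": [[[0.016,0.006,0.005,0.14,-0.64,0.7,1],[0,0,0,0,0,0.4,1],[0,0,0,0,0,0,1]]]}}

```text
clock: 11.32
eef_pos: [0.6292, -0.3042, 0.0071]
tool_rot: [3.139, 0.001, 1.354]
wrist_force: [-0.0, -0.1, -0.9]
finger_gap: 0.0857
```

```bash
python3 - <<'E'
from h import *
s=st()
print(delta([.6284,-.3038,.003],[np.pi,0,1.354]))
E
```

```text
t 11.32 tcp [ 0.6292 -0.3042  0.0071] rpy [3.139e+00 1.000e-03 1.354e+00] F [-0.  -0.1 -0.9] gap 0.0857 fix [-0.01  -0.302] q6 -0.34
(array([ 0.003,  0.001, -0.   ]), array([ 0.03, -0.08,  0.41]))
```

Good. Lower slightly and close.

{"name": "send_rows", "arguments": {"series": [[[0,0,0,0,-0.08,0.35,1],[0,0,0,0,0,0,-1],[0,0,0,0,0,0,-1],[0,0,0,0,0,0,-1],[0,0,0,0,0,0,-1]]]}}

```text
clock: 11.95
eef_pos: [0.6288, -0.3044, 0.0048]
tool_rot: [3.137, 0.001, 1.354]
wrist_force: [-0.3, -0.0, -0.4]
finger_gap: 0.0528
```

```bash
python3 - <<'E'
from h import *
s=st()
E
```

```text
t 11.95 tcp [ 0.6288 -0.3044  0.0048] rpy [3.137e+00 1.000e-03 1.354e+00] F [-0.3 -0.  -0.4] gap 0.0528 fix [-0.0103 -0.3022] q6 -0.34
```

{"name": "send_rows", "arguments": {"series": [[[0,0,0,0,0,-2,-1],[0,0,0,0,0,-3.5,-1],[0,0,0,0,0,-3.5,-1],[0,0,0,0,0,-3.5,-1],[0,0,0,0,0,-3,-1]]]}}

```text
clock: 12.58
eef_pos: [0.6258, -0.3024, 0.1629]
tool_rot: [-3.137, -0.002, 1.354]
wrist_force: [1.4, -0.3, -3.4]
finger_gap: 0.0527
```

{"name": "send_rows", "arguments": {"series": [[[0,0,-0.17,0,0,0,-1],[0,0,-0.17,0,0,0,-1],[0,0,-0.17,0,0,0,-1],[0,0,-0.17,0,0,0,-1],[0,0,-0.17,0,0,0,-1]]]}}

```text
clock: 13.2
eef_pos: [0.6261, -0.3023, 0.1719]
tool_rot: [3.14, 0.001, 2.231]
wrist_force: [-0.3, -0.6, -3.6]
finger_gap: 0.0524
```

{"name": "send_rows", "arguments": {"series": [[[0,0,-0.17,0,0,0,-1],[0,0,-0.17,0,0,0,-1],[0,0,-0.17,0,0,0,-1],[0,0,-0.17,0,0,0,-1],[0,0,-0.17,0,0,0,-1]]]}}

```text
clock: 13.82
eef_pos: [0.6246, -0.3013, 0.1758]
tool_rot: [3.141, 0.0, 3.11]
wrist_force: [0.8, -0.2, -5.1]
finger_gap: 0.0527
```

```bash
python3 - <<'E'
from h import *
s=st(); print(delta([*f2w([0,0]),.16],DOWN))
E
```

```text
t 13.82 tcp [ 0.6246 -0.3013  0.1758] rpy [3.141 0.    3.11 ] F [ 0.8 -0.2 -5.1] gap 0.0527 fix [-0.0143 -0.2987] q6 -2.1
(array([ 0.001,  0.   , -0.125]), array([ 2.31, 29.81,  1.59]))
```

{"name": "send_rows", "arguments": {"series": [[[0,0,-0.11,0,0,1,-1],[0,0,0,-0.4,5,0,-1],[0,0,0,-0.4,6,0,-1],[0,0,0,-0.4,6,0,-1],[0,0,0,-0.2,6,0,-1]]]}}

```text
clock: 14.45
eef_pos: [0.618, -0.0698, 0.1686]
tool_rot: [-3.141, 0.001, -3.065]
wrist_force: [0.1, 0.2, -3.1]
finger_gap: 0.0532
```

{"name": "send_rows", "arguments": {"series": [[[0,0,0,0,4,0,-1],[0,0,0,0,0,0,-1],[0,0,0,0,0,0,-1]]]}}

```text
clock: 14.82
eef_pos: [0.6137, -0.0237, 0.1712]
tool_rot: [-3.141, 0.002, -3.059]
wrist_force: [-0.5, -0.6, -3.5]
finger_gap: 0.0524
```

```bash
python3 - <<'E'
from h import *
s=st(); print(delta([*f2w([0,0]),.16],DOWN))
save('wrist','w6',(180,50,266,200),3); save('top','t6')
for y in(-.055,.055):
  for z in(.079,): print(y,z,((proj('wrist',[*f2w([0,y]),z],s)-[180,50])*3).round(1),((proj('top',[*f2w([0,y]),z],s)-[260,120])*8).round(1))
im=cv2.imread('pics/t6.png')[120:190,260:360]
cv2.imwrite('pics/t6c.png',cv2.resize(im,None,fx=8,fy=8,interpolation=cv2.INTER_CUBIC))
E
```

```text
t 14.82 tcp [ 0.6137 -0.0237  0.1712] rpy [-3.141e+00  2.000e-03 -3.059e+00] F [-0.5 -0.6 -3.5] gap 0.0524 fix [ 0.0008 -0.0213] q6 -1.82
(array([-0.001,  0.002, -0.011]), array([0.11, 2.13, 1.12]))
-0.055 0.079 [291.  463.3] [517.5 369.6]
0.055 0.079 [695.5 459. ] [255.1 399.1]
```

View pics/w6.png

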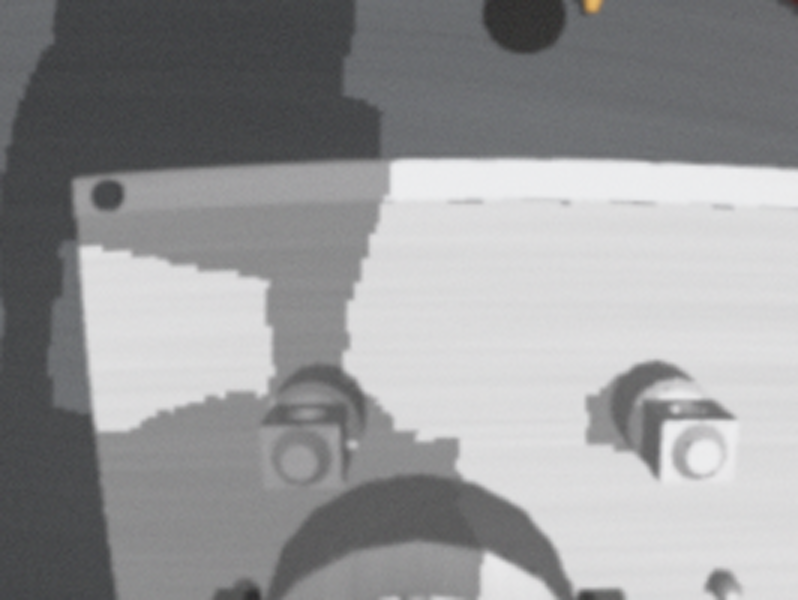

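```bash
cat >> h.py <<'E'
T0=T0+MF@np.array([-.0016,.0024])
P1=f2w([0,-.0546])
E
python3 - <<'E'
from h import *
s=st(); print(T0,P1,delta([*f2w([0.0005,-.0546]),.11],DOWN))
E
```

```text
t 14.93 tcp [ 0.6138 -0.0244  0.171 ] rpy [-3.141e+00  2.000e-03 -3.060e+00] F [-0.2 -0.6 -3.6] gap 0.0526 fix [ 0.0025 -0.0244] q6 -1.82
[ 6.09082692e-01 -3.60046901e-04] [ 0.61418579 -0.05472105] (array([-0.   ,  0.002, -0.012]), array([ 0.17, -3.02,  6.1 ]))
```

{"name": "send_rows", "arguments": {"series": [[[0,0.002,-0.012,0.17,-3.0,1,-1],[0,0,0,0,0,2,-1],[0,0,0,0,0,2,-1],[0,0,0,0,0,0.5,-1],[0,0,0,0,0,0,-1]]]}}

```text
clock: 15.55
eef_pos: [0.6153, -0.0621, 0.1155]
tool_rot: [-3.14, 0.001, -3.056]
wrist_force: [-0.9, -0.6, -3.7]
finger_gap: 0.053
```

```bash
python3 - <<'E'
from h import *
s=st(); print(delta([*f2w([0.0005,-.0546]),.095],DOWN))
save('wrist','w7',(180,50,266,200),3)
print([((proj('wrist',[*f2w([0,y]),.079],s)-[180,50])*3).round(1) for y in (-.055,.055)])
E
```

```text
t 15.55 tcp [ 0.6153 -0.0621  0.1155] rpy [-3.140e+00  1.000e-03 -3.056e+00] F [-0.9 -0.6 -3.7] gap 0.053 fix [ 0.0005 -0.0621] q6 -1.88
(array([-0.002,  0.001, -0.008]), array([0.  , 0.75, 2.05]))
[array([450.6, 544.7]), array([921.1, 532.4])]
```

View pics/w7.png

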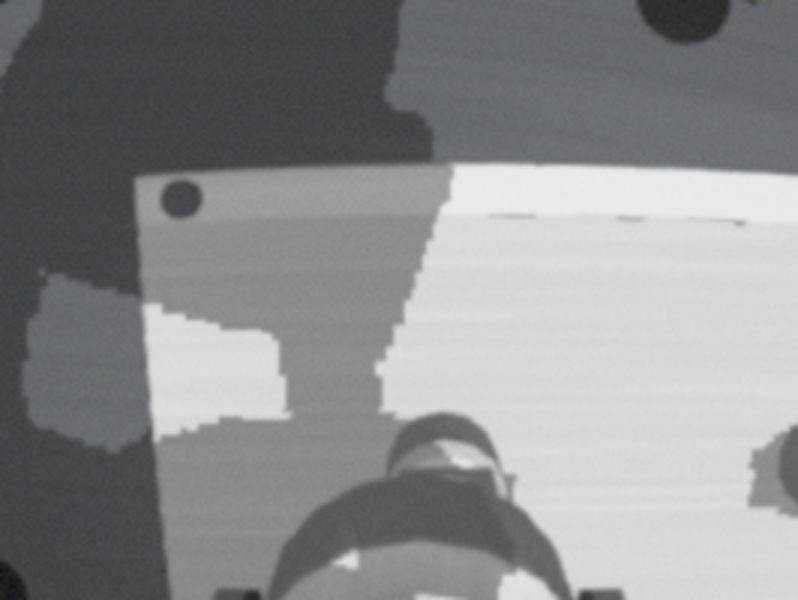

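{"name": "send_rows", "arguments": {"series": [[[0,0,-0.006,0,0.6,0.5,-1],[0,0,0,0,0,0.5,-1],[0,0,0,0,0,0.2,-1],[0,0,0,0,0,0,-1]]]}}

```text
clock: 16.1
eef_pos: [0.6158, -0.0555, 0.1048]
tool_rot: [-3.139, 0.004, -3.049]
wrist_force: [0.5, -0.2, -4.7]
finger_gap: 0.0526
```

```bash
python3 - <<'E'
from h import *
s=st(); print(delta([*f2w([0.0005,-.0546]),.025],DOWN))
E
```

```text
t 16.1 tcp [ 0.6158 -0.0555  0.1048] rpy [-3.139  0.004 -3.049] F [ 0.5 -0.2 -4.7] gap 0.0526 fix [ 0.0015 -0.0555] q6 -1.88
(array([-0.003,  0.004, -0.001]), array([0.14, 0.11, 7.98]))
```

{"name": "send_rows", "arguments": {"series": [[[-0.003,0.004,0,0.12,0.1,1.2,-1],[0,0,0,0,0,1.2,-1],[0,0,0,0,0,1,-1],[0,0,0,0,0,0,-1]]]}}

```text
clock: 16.6
eef_pos: [0.614, -0.0545, 0.0676]
tool_rot: [3.141, -0.001, -3.049]
wrist_force: [0.0, 0.0, -3.4]
finger_gap: 0.0528
```

```bash
python3 - <<'E'
from h import *
s=st(); print(delta([*f2w([0.0005,-.0546]),.025],DOWN))
E
```

```text
t 16.6 tcp [ 0.614  -0.0545  0.0676] rpy [ 3.141e+00 -1.000e-03 -3.049e+00] F [ 0.   0.  -3.4] gap 0.0528 fix [-0.0002 -0.0544] q6 -1.88
(array([ 0.001, -0.001, -0.001]), array([-0.07, -0.02,  4.26]))
```

{"name": "send_rows", "arguments": {"series": [[[0,0,0,-0.06,0,1,-1],[0,0,0,0,0,1,-1],[0,0,0,0,0,0.5,-1],[0,0,0,0,0,0,-1]]]}}

```text
clock: 17.1
eef_pos: [0.6149, -0.0545, 0.0409]
tool_rot: [3.141, -0.001, -3.049]
wrist_force: [-0.0, -0.9, -3.4]
finger_gap: 0.0526
```

```bash
python3 - <<'E'
from h import *
s=st(); print(delta([*f2w([0.0005,-.0546]),.025],DOWN))
E
```

```text
t 17.1 tcp [ 0.6149 -0.0545  0.0409] rpy [ 3.141e+00 -1.000e-03 -3.049e+00] F [-0.  -0.9 -3.4] gap 0.0526 fix [ 0.0007 -0.0545] q6 -1.88
(array([ 0.001, -0.001, -0.001]), array([ 0.02, -0.01,  1.59]))
```

{"name": "send_rows", "arguments": {"series": [[[0,0,0,0,0,0.8,-1],[0,0,0,0,0,0.5,-1],[0,0,0,0,0,0.2,-1],[0,0,0,0,0,0,-1]]]}}

```text
clock: 17.6
eef_pos: [0.6153, -0.0547, 0.0254]
tool_rot: [3.141, 0.0, -3.049]
wrist_force: [-0.2, -0.0, -3.5]
finger_gap: 0.0527
```

```bash
python3 - <<'E'
from h import *
s=st()
E
```

```text
t 17.6 tcp [ 0.6153 -0.0547  0.0254] rpy [ 3.141  0.    -3.049] F [-0.2 -0.  -3.5] gap 0.0527 fix [ 0.0011 -0.0547] q6 -1.88
```

{"name": "send_rows", "arguments": {"series": [[[0,0,0,0,0,0,1],[0,0,0,0,0,0,1],[0,0,0,0,0,0,1],[0,0,0,0,0,-3,1],[0,0,0,0,0,-3,1]]]}}

```text
clock: 18.23
eef_pos: [0.6154, -0.0547, 0.0868]
tool_rot: [3.141, 0.0, -3.049]
wrist_force: [-0.4, 0.3, -0.3]
finger_gap: 0.0853
```

{"name": "send_rows", "arguments": {"series": [[[0,0,0,0,0,-4,1],[0,0,0,0,0,-3,1],[0,0,0,0,0,0,1],[0,0,0,0,0,0,1]]]}}

```text
clock: 18.73
eef_pos: [0.6164, -0.0549, 0.1618]
tool_rot: [-3.14, 0.006, -3.049]
wrist_force: [-0.2, -0.1, 0.4]
finger_gap: 0.0855
```

```bash
python3 - <<'E'
from h import *
s=st(); save('wrist','w8',(220,100,200,150),4)
print([((proj('wrist',[*f2w([0,y]),.079],s)-[220,100])*4).round(1) for y in (-.0546,.055)], onz('wrist',(319.3,200),.079,s))
print([(np.round(d['extent']),round(d['confidence'],2)) for d in r.boxes_of('pin_a','wrist')])
E
```

```text
t 18.73 tcp [ 0.6164 -0.0549  0.1618] rpy [-3.14   0.006 -3.049] F [-0.2 -0.1  0.4] gap 0.0855 fix [ 0.0022 -0.055 ] q6 -1.88
[array([398.2, 422.8]), array([933.7, 421.4])] [ 0.60965028 -0.05534522  0.079     ]
[(array([394.,   1.,  41.,  55.]), 0.83), (array([211.,   4.,  12.,  28.]), 0.81)]
```

View pics/w8.png

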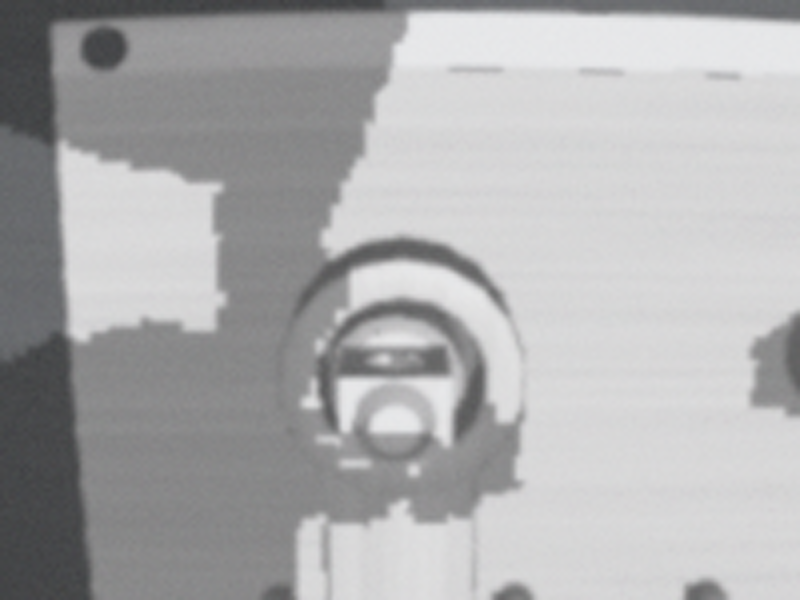

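{"name": "send_rows", "arguments": {"series": [[[0,0,0,4.4,-2.5,0,1],[0,0,0,4.4,-2.5,0,1],[0,0,0,4.4,-2.5,0,1],[0,0,0,4.2,-2.4,0,1],[0,0,0,0,0,0,1]]]}}

```text
clock: 19.45
eef_pos: [0.4455, -0.1712, 0.1545]
tool_rot: [3.138, -0.003, -3.047]
wrist_force: [0.3, -0.7, -0.1]
finger_gap: 0.0854
```

{"name": "send_rows", "arguments": {"series": [[[0,0,0,0,0,0,1]]]}}

```text
clock: 19.58
eef_pos: [0.4456, -0.1711, 0.1541]
tool_rot: [3.137, -0.004, -3.048]
wrist_force: [0.9, 0.7, 1.1]
finger_gap: 0.085
```

```bash
python3 - <<'E'
from h import *
s=st(); im=r.capture('wrist')[:,:,::-1]; cv2.imwrite('pics/w9.png',im)
print([(np.round(d['extent']),round(d['confidence'],2)) for d in r.boxes_of('pin_a','wrist')])
hsv=cv2.cvtColor(im.copy(),cv2.COLOR_BGR2HSV); m=cv2.inRange(hsv,(12,110,90),(35,255,255)); m[330:]=0
n,l,stt,c=cv2.connectedComponentsWithStats(m)
for i in range(1,n):
    if stt[i,4]<60: continue
    ys,xs=np.nonzero(l==i); pts=np.c_[xs,ys]
    print(stt[i],c[i],cv2.minAreaRect(pts.astype(np.float32)))
    for v in range(ys.min(),ys.max()+1,4): 
        q=xs[ys==v]; print(v,q.min(),q.max(),end='; ')
    print()
E
```

```text
t 19.57 tcp [ 0.4456 -0.1711  0.1541] rpy [ 3.137 -0.004 -3.048] F [0.9 0.7 1.1] gap 0.085 fix [-0.1787 -0.1548] q6 -2.19
[(array([292., 108.,  52., 105.]), 0.92), (array([476., 138.,  39.,  95.]), 0.59)]
[  39  157   39  166 1992] [ 54.18624498 232.82680723] ((55.95560073852539, 240.08270263671875), (166.7955780029297, 17.908496856689453), 81.36286163330078)
157 51 51; 161 39 53; 165 39 53; 169 39 52; 173 40 53; 177 39 53; 181 40 54; 185 40 54; 189 40 54; 193 41 54; 197 41 54; 201 42 54; 205 42 55; 209 43 55; 213 43 56; 217 44 56; 221 44 56; 225 45 57; 229 46 58; 233 46 59; 237 47 59; 241 48 60; 245 49 59; 249 49 61; 253 50 63; 257 51 62; 261 52 63; 265 53 64; 269 54 66; 273 55 66; 277 56 65; 281 57 67; 285 58 68; 289 59 68; 293 60 70; 297 62 70; 301 63 72; 305 64 73; 309 65 74; 313 66 73; 317 67 74; 321 70 75; 
[312 161  13  52 496] [318.23387097 183.125     ] ((318.0, 186.5), (51.0, 12.0), 90.0)
161 315 321; 165 313 323; 169 312 324; 173 312 324; 177 312 324; 181 312 324; 185 314 322; 189 314 323; 193 315 323; 197 315 323; 201 315 322; 205 315 322; 209 316 321; 
[501 193  12  17  78] [505. 200.] ((504.965576171875, 200.41383361816406), (8.66622543334961, 16.544612884521484), 23.198591232299805)
193 505 508; 197 502 506; 201 503 506; 205 502 505; 209 504 506; 
[484 201  12  30 118] [487.76271186 213.83898305] ((487.11468505859375, 215.18128967285156), (7.263651371002197, 29.31805419921875), 19.79887580871582)
201 489 491; 205 488 494; 209 487 489; 213 486 489; 217 485 488; 221 484 487; 225 484 486; 229 484 486; 
[614 307  26  23 396] [628.67676768 320.27777778] ((626.5, 318.0), (22.0, 25.0), 90.0)
307 639 639; 311 629 639; 315 622 639; 319 619 639; 323 616 638; 327 614 636;
```

```bash
python3 - <<'E'
from h import *
s=st()
tip=onz('wrist',(318.6,211.5),.006); sh=onz('wrist',(318.4,187),.010); print(tip,sh)
hd=onz('wrist',(318,165),.039); print('head top-back?',hd)
yaw=TH; o=tip[:2]-.044*np.array([np.cos(yaw),np.sin(yaw)])
for y in(.06,.094,.13):
  o=tip[:2]-.044*np.array([np.cos(y),np.sin(y)]); d=np.array([np.cos(y),np.sin(y)])
  print(y,o,[proj('wrist',[*(o+a*d),z],s).round(1) for a,z in((.044,.006),(.009,.01),(.009,.039),(-.009,.039),(-.009,.0))])
y=.094;o=tip[:2]-.044*np.array([np.cos(y),np.sin(y)]);print(delta([*o,.015],DOWN))
E
```

```text
t 19.68 tcp [ 0.446  -0.1708  0.1541] rpy [ 3.137 -0.004 -3.047] F [-0.1 -0.2  0.4] gap 0.0854 fix [-0.1783 -0.1544] q6 -2.19
[ 0.46986423 -0.1682043   0.006     ] [ 0.44384934 -0.17086837  0.01      ]
head top-back? [ 0.41735619 -0.17376864  0.039     ]
0.06 [ 0.42594341 -0.17084272] [array([318.6, 211.5]), array([319.9, 178. ]), array([320.1, 185.4]), array([320.9, 164.8]), array([320.5, 157.7])]
0.094 [ 0.42605848 -0.17233421] [array([318.6, 211.5]), array([318.6, 178. ]), array([318.7, 185.4]), array([318.7, 164.8]), array([318.6, 157.7])]
0.13 [ 0.42623551 -0.1739082 ] [array([318.6, 211.5]), array([317.3, 178. ]), array([317.2, 185.4]), array([316.5, 164.8]), array([316.6, 157.7])]
(array([ 0.004, -0.004,  0.001]), array([ 1.94, -0.03, 13.92]))
```

{"name": "send_rows", "arguments": {"series": [[[0.004,-0.004,-0.01,1.7,0,2.5,1],[0,0,0,0,0,3,1],[0,0,0,0,0,2.5,1],[0,0,0,0,0,0.5,1],[0,0,0,0,0,0,1]]]}}

```text
clock: 20.3
eef_pos: [0.4332, -0.1701, 0.0669]
tool_rot: [-3.14, 0.003, -3.029]
wrist_force: [0.4, 0.5, 0.4]
finger_gap: 0.0858
```

```bash
python3 - <<'E'
from h import *
s=st(); print(delta([.4261,-.1725,.016],[np.pi,0,np.pi+.104]))
E
```

```text
t 20.3 tcp [ 0.4332 -0.1701  0.0669] rpy [-3.140e+00  3.000e-03 -3.029e+00] F [0.4 0.5 0.4] gap 0.0858 fix [-0.1909 -0.1526] q6 -2.22
(array([-0.001,  0.003,  0.008]), array([ 0.75, -0.15,  5.09]))
```

{"name": "send_rows", "arguments": {"series": [[[0,0.003,0.006,0.7,-0.15,1.8,1],[0,0,0,0,0,1.8,1],[0,0,0,0,0,0.9,1],[0,0,0,0,0,0,1]]]}}

```text
clock: 20.8
eef_pos: [0.4303, -0.1735, 0.0244]
tool_rot: [-3.135, 0.006, -3.033]
wrist_force: [1.0, 0.1, 0.5]
finger_gap: 0.0854
```

```bash
python3 - <<'E'
from h import *
s=st(); print(delta([.4261,-.1725,.016],[np.pi,0,np.pi+.104]))
E
```

```text
t 20.8 tcp [ 0.4303 -0.1735  0.0244] rpy [-3.135  0.006 -3.033] F [1.  0.1 0.5] gap 0.0854 fix [-0.1942 -0.1557] q6 -2.23
(array([-0.006,  0.006,  0.004]), array([0.41, 0.15, 0.84]))
```

{"name": "send_rows", "arguments": {"series": [[[-0.006,0.006,0.004,0.4,0.12,0.7,1],[0,0,0,0,0,0,1],[0,0,0,0,0,0,1]]]}}

```text
clock: 21.18
eef_pos: [0.4269, -0.1732, 0.0183]
tool_rot: [-3.14, 0.002, -3.037]
wrist_force: [0.4, 0.3, 0.3]
finger_gap: 0.085
```

{"name": "send_rows", "arguments": {"series": [[[0,0,0,0,0,0,-1],[0,0,0,0,0,0,-1],[0,0,0,0,0,0,-1],[0,0,0,0,0,0,-1],[0,0,0,0,0,0,-1]]]}}

```text
clock: 21.8
eef_pos: [0.4272, -0.1734, 0.019]
tool_rot: [-3.14, 0.003, -3.037]
wrist_force: [-0.3, 0.2, 3.4]
finger_gap: 0.0104
```

```bash
python3 - <<'E'
from h import *
s=st(); save('wrist','w10')
E
```

```text
t 21.8 tcp [ 0.4272 -0.1734  0.019 ] rpy [-3.140e+00  3.000e-03 -3.037e+00] F [-0.3  0.2  3.4] gap 0.0104 fix [-0.1972 -0.1553] q6 -2.23
```

{"name": "send_rows", "arguments": {"series": [[[0,0,0,0,0,-1,-1],[0,0,0.008,0,0,-3,-1],[0,0,0,0,0,-3,-1],[0,0,0,0,0,-0.5,-1],[0,0,0,0,0,0,-1]]]}}

```text
clock: 22.48
eef_pos: [0.4263, -0.1728, 0.0963]
tool_rot: [-3.141, 0.001, -3.046]
wrist_force: [0.1, 0.0, -1.1]
finger_gap: 0.0105
```

{"name": "send_rows", "arguments": {"series": [[[0,0,0,-3,2.5,0,-1],[0,0,0,-3,2.5,0,-1],[0,0,0,-3,2.5,0,-1],[0,0,0,-2,1.7,0,-1],[0,0,0,0,0,0,-1]]]}}

```text
clock: 23.1
eef_pos: [0.5269, -0.0674, 0.09]
tool_rot: [3.139, -0.008, -3.048]
wrist_force: [0.5, 0.4, -0.5]
finger_gap: 0.0108
```

```bash
python3 - <<'E'
from h import *
s=st(); print(delta([*f2w([-.075,-.055]),.076],DOWN))
E
```

```text
t 23.1 tcp [ 0.5269 -0.0674  0.09  ] rpy [ 3.139 -0.008 -3.048] F [ 0.5  0.4 -0.5] gap 0.0108 fix [-0.0881 -0.0591] q6 -1.94
(array([ 0.003, -0.008,  0.   ]), array([-1.32,  0.4 ,  1.4 ]))
```

{"name": "send_rows", "arguments": {"series": [[[0.003,-0.008,0,-0.8,0.35,1.0,-1],[0,0,0,0,0,0.2,-1],[0,0,0,0,0,0,-1],[0,0,0,0,0,0,-1]]]}}

```text
clock: 23.6
eef_pos: [0.5323, -0.0644, 0.0751]
tool_rot: [3.141, -0.004, -3.05]
wrist_force: [0.7, -0.9, -1.1]
finger_gap: 0.0103
```

```bash
python3 - <<'E'
from h import *
s=st(); print(delta([*f2w([-.075,-.055]),.076],DOWN)); save('wrist','w11',(220,120,200,150),4)
T=np.array(s['eef_pos'])
def q(p): return ((proj('wrist',p,s)-[220,120])*4).round(0)
f=w2f(T)
print('tip',q([*f2w([f[0]-.001+.044,f[1]]),T[2]-.014]),'post top',q([*f2w([0,-.055]),.079]),'head near top edge',[q([*f2w([-.009,-.055+a]),.070]) for a in(-.011,.011)])
E
```

```text
t 23.6 tcp [ 0.5323 -0.0644  0.0751] rpy [ 3.141 -0.004 -3.05 ] F [ 0.7 -0.9 -1.1] gap 0.0103 fix [-0.0825 -0.0566] q6 -1.93
(array([ 0.001, -0.004, -0.002]), array([-0.75,  0.16, -0.09]))
tip [396. 757.] post top [ 406. 1008.] head near top edge [array([339., 933.]), array([473., 932.])]
```

View pics/w11.png

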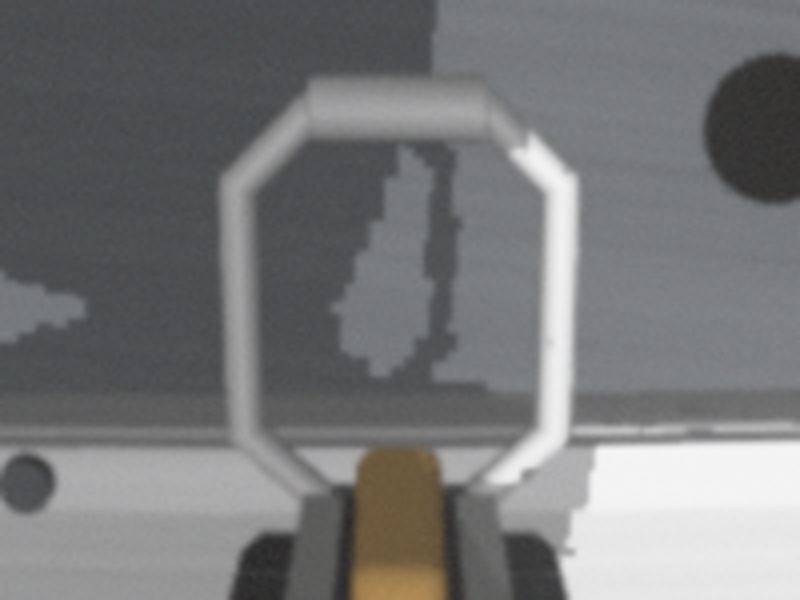

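{"name": "send_rows", "arguments": {"series": [[[0,-0.004,-0.002,-0.8,0.13,-0.08,-1],[0,0,0,-0.6,0,0,-1],[0,0,0,0,0,0,-1],[0,0,0,0,0,0,-1]]]}}

```text
clock: 24.15
eef_pos: [0.5477, -0.062, 0.0767]
tool_rot: [3.141, 0.002, -3.048]
wrist_force: [0.9, 0.7, -2.1]
finger_gap: 0.0106
```

```bash
python3 - <<'E'
from h import *
s=st(); print(delta([*f2w([-.0185,-.055]),.076],DOWN))
# back edge of tab top seen in w11 at pose:
s0=dict(eef_pos=[0.5323,-0.0644,0.0751],tool_rot=[3.141,-.004,-3.05])
print(w2f(onz('wrist',(220+398/4,120+452/4),.0751+.020,s0))-w2f(s0['eef_pos']))
print(w2f(onz('wrist',(220+398/4,120+105/4),.0751-.014,s0))-w2f(s0['eef_pos']),'sleeve')
E
```

```text
t 24.15 tcp [ 0.5477 -0.062   0.0767] rpy [ 3.141e+00  2.000e-03 -3.048e+00] F [ 0.9  0.7 -2.1] gap 0.0106 fix [-0.0669 -0.0556] q6 -1.92
(array([ 0.   ,  0.002, -0.   ]), array([-4.84,  0.06,  0.08]))
[-0.02349956  0.00038713]
[-0.05677486  0.00050106] sleeve
```

{"name": "send_rows", "arguments": {"series": [[[0,0.002,0,-0.7,0.03,0.06,-1],[0,0,0,-0.7,0,0,-1],[0,0,0,-0.3,0,0,-1],[0,0,0,0,0,0,-1]]]}}

```text
clock: 24.65
eef_pos: [0.5658, -0.0599, 0.076]
tool_rot: [3.141, 0.0, -3.048]
wrist_force: [-0.6, 0.2, -2.7]
finger_gap: 0.0105
```

```bash
python3 - <<'E'
from h import *
s=st(); print(delta([*f2w([-.0175,-.0553]),.076],DOWN), s['ft_torque'].round(2))
E
```

```text
t 24.65 tcp [ 0.5658 -0.0599  0.076 ] rpy [ 3.141  0.    -3.048] F [-0.6  0.2 -2.7] gap 0.0105 fix [-0.0486 -0.0553] q6 -1.91
(array([ 0.,  0., -0.]), array([-3.11, -0.  , -0.  ])) [-0.    0.01  0.01]
```

{"name": "send_rows", "arguments": {"series": [[[0,0,0,-0.6,0,0,-1],[0,0,0,-0.7,0,0,-1],[0,0,0,-0.5,0,0,-1],[0,0,0,0,0,0,-1]]]}}

```text
clock: 25.15
eef_pos: [0.5851, -0.0581, 0.076]
tool_rot: [3.141, 0.0, -3.048]
wrist_force: [-0.1, -0.5, -1.4]
finger_gap: 0.0107
```

```bash
python3 - <<'E'
from h import *
s=st(); print(delta([*f2w([-.0175,-.0553]),.076],DOWN), s['ft_torque'].round(2))
E
```

```text
t 25.15 tcp [ 0.5851 -0.0581  0.076 ] rpy [ 3.141  0.    -3.048] F [-0.1 -0.5 -1.4] gap 0.0107 fix [-0.0293 -0.0553] q6 -1.89
(array([ 0.,  0., -0.]), array([-1.18, -0.  , -0.  ])) [0.   0.01 0.04]
```

{"name": "send_rows", "arguments": {"series": [[[0,0,0,-0.6,0,0,-1],[0,0,0,-0.4,0,0,-1],[0,0,0,-0.2,0,0,-1],[0,0,0,0,0,0,-1]]]}}

```text
clock: 25.65
eef_pos: [0.5977, -0.0569, 0.0758]
tool_rot: [3.141, -0.0, -3.048]
wrist_force: [0.2, 0.3, -1.0]
finger_gap: 0.0106
```

```bash
python3 - <<'E'
from h import *
s=st(); print(delta([*f2w([-.0175,-.0553]),.076],DOWN), s['ft_torque'].round(2))
E
```

```text
t 25.65 tcp [ 0.5977 -0.0569  0.0758] rpy [ 3.141 -0.    -3.048] F [ 0.2  0.3 -1. ] gap 0.0106 fix [-0.0167 -0.0552] q6 -1.89
(array([ 0., -0., -0.]), array([ 0.08, -0.01, -0.02])) [-0.03  0.01 -0.05]
```

{"name": "send_rows", "arguments": {"series": [[[0,0,0,-0.15,0,0,-1],[0,0,0,-0.15,0,0,-1],[0,0,0,0,0,0,-1]]]}}

```text
clock: 26.02
eef_pos: [0.5977, -0.0568, 0.0754]
tool_rot: [3.14, -0.007, -3.048]
wrist_force: [0.2, 0.3, -0.6]
finger_gap: 0.0108
```

```bash
python3 - <<'E'
from h import *
s=st(); print(s['ft_torque'].round(2))
E
```

```text
t 26.02 tcp [ 0.5977 -0.0568  0.0754] rpy [ 3.14  -0.007 -3.048] F [ 0.2  0.3 -0.6] gap 0.0108 fix [-0.0166 -0.0552] q6 -1.89
[-0.02  0.03 -0.  ]
```

{"name": "send_rows", "arguments": {"series": [[[0,0,0,0,0,0,1],[0,0,0,0,0,0,1],[0,0,0,0,0,0,1],[0,0,0,0,0,-2,1],[0,0,0,0,0,-3,1]]]}}

```text
clock: 26.65
eef_pos: [0.5978, -0.0565, 0.1246]
tool_rot: [3.139, -0.009, -3.048]
wrist_force: [0.1, 0.5, 0.2]
finger_gap: 0.0855
```

{"name": "send_rows", "arguments": {"series": [[[0,0,0,0,0,-3,1],[0,0,0,0,0,-3,1],[0,0,0,3,0,-1,1],[0,0,0,0,0,0,1],[0,0,0,0,0,0,1]]]}}

```text
clock: 27.28
eef_pos: [0.5701, -0.0596, 0.2]
tool_rot: [3.141, -0.002, -3.048]
wrist_force: [0.1, -0.4, -0.2]
finger_gap: 0.0854
```

```bash
python3 - <<'E'
from h import *
s=st(); save('wrist','w12',(220,60,200,150),4)
for nm,o,a in(('home',-.018,0),('droop',-.018,.14)):
  for k in(.056,.009,-.034): print(nm,k,((proj('wrist',[*f2w([o-k*np.cos(a) if k>0 else o-.009,-.055]),.062-.018*0-(k if k>0 else 0)*np.sin(a)+(0.034 if k<0 else 0)],s)-[220,60])*4).round(0))
E
```

```text
t 27.27 tcp [ 0.5701 -0.0596  0.2   ] rpy [ 3.141e+00 -2.000e-03 -3.048e+00] F [ 0.1 -0.4 -0.2] gap 0.0854 fix [-0.0444 -0.0554] q6 -1.9
home 0.056 [397. 398.]
home 0.009 [397. 592.]
home -0.034 [397. 642.]
droop 0.056 [397. 394.]
droop 0.009 [397. 591.]
droop -0.034 [397. 642.]
```

View pics/w12.png

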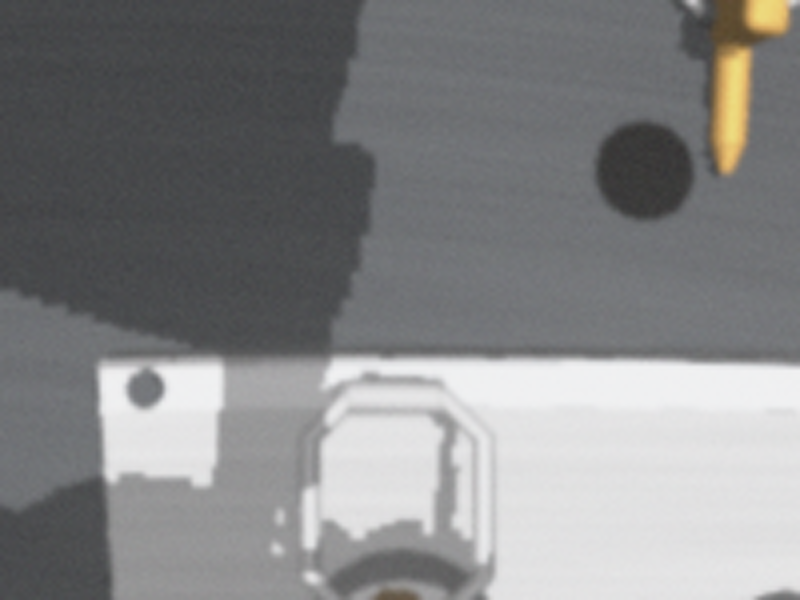

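{"name": "send_rows", "arguments": {"series": [[[0,0,0,3,0,0,-1],[0,0,0,3,0,0,-1],[0,-0.18,0,1,0,0,-1],[0,-0.18,0,0,0,0,-1],[0,-0.18,0,0,0,0,-1]]]}}

```text
clock: 27.95
eef_pos: [0.5034, -0.064, 0.1973]
tool_rot: [3.135, 0.519, -3.043]
wrist_force: [0.6, 1.3, -0.2]
finger_gap: 0.0
```

{"name": "send_rows", "arguments": {"series": [[[0,-0.18,0,0,0,0,-1],[0,-0.06,0,0,0,0,-1],[0,0,0,0,0,0,-1]]]}}

```text
clock: 28.32
eef_pos: [0.504, -0.0572, 0.1952]
tool_rot: [3.108, 0.67, -3.045]
wrist_force: [0.4, -0.5, 0.5]
finger_gap: -0.0
```

```bash
cat >> h.py <<'E'
def tilt(a): # tool yawed with fixture, tipped forward by a
    return rotm(DOWN)@R.from_rotvec([0,-a,0]).as_matrix()
E
python3 - <<'E'
from h import *
s=st(); print(s['joints'].round(2)); print(rotm(s['tool_rot'])[:,2])
print(delta([*f2w([-.110,-.055]),.045],tilt(.785)))
E
```

```text
t 28.32 tcp [ 0.504  -0.0572  0.1952] rpy [ 3.108  0.67  -3.045] F [ 0.4 -0.5  0.5] gap -0.0 fix [-0.1099 -0.0467] q6 -2.98
[-0.51  0.12  2.17  0.96  0.48 -2.98]
[ 0.61442386  0.09322707 -0.7834488 ]
(array([ 0.035, -0.115,  0.   ]), array([ 9.33, -1.22, 11.73]))
```

{"name": "send_rows", "arguments": {"series": [[[-0.01,0.17,0,0,0,0,-1],[-0.01,0.17,0,0,0,0,-1],[-0.01,0.17,0,0,0,0,-1],[0,0.15,0,0,0,0,-1],[0,0,0,0,0,0,-0.39]]]}}

```text
clock: 28.95
eef_pos: [0.5091, -0.0539, 0.1958]
tool_rot: [3.087, 0.104, -3.009]
wrist_force: [0.1, 0.8, -0.3]
finger_gap: 0.0169
```

```bash
cat >> h.py <<'E'
SIDE=[np.pi,0,TH+np.pi/2]
E
python3 - <<'E'
from h import *
s=st(); print(s['joints'].round(2))
print(delta([*f2w([-.0735,-.055]),.15],SIDE))
E
```

```text
t 28.95 tcp [ 0.5091 -0.0539  0.1958] rpy [ 3.087  0.104 -3.009] F [ 0.1  0.8 -0.3] gap 0.0169 fix [-0.1045 -0.0439] q6 -2.07
[-0.31  0.31  1.69  0.11  1.08 -2.07]
(array([0.126, 0.036, 1.611]), array([-2.56, -1.49,  4.79]))
```

{"name": "send_rows", "arguments": {"series": [[[0.014,0.004,0.179,0,0,0,-0.39],[0.014,0.004,0.179,0,0,0,-0.39],[0.014,0.004,0.179,0,0,0,-0.39],[0.014,0.004,0.179,0,0,0,-0.39],[0.014,0.004,0.179,0,0,0,-0.39]]]}}

```text
clock: 29.58
eef_pos: [0.5075, -0.0554, 0.1938]
tool_rot: [3.096, 0.04, 2.347]
wrist_force: [0.2, -0.1, 0.3]
finger_gap: 0.0262
```

{"name": "send_rows", "arguments": {"series": [[[0.014,0.004,0.179,0,0,0,-0.39],[0.014,0.004,0.179,0,0,0,-0.39],[0.014,0.004,0.179,0,0,0,-0.39],[0.014,0.004,0.15,0,0,0,-0.39],[0,0,0,0,0,0,-0.39]]]}}

```text
clock: 30.2
eef_pos: [0.5052, -0.0568, 0.1923]
tool_rot: [3.133, 0.008, 1.633]
wrist_force: [-0.4, -0.7, 1.2]
finger_gap: 0.0261
```

```bash
python3 - <<'E'
from h import *
s=st()
print(delta([*f2w([-.0735,-.055]),.12],SIDE))
E
```

```text
t 30.2 tcp [ 0.5052 -0.0568  0.1923] rpy [3.133 0.008 1.633] F [-0.4 -0.7  1.2] gap 0.0261 fix [-0.1087 -0.0465] q6 -0.32
(array([ 0.008,  0.009, -0.032]), array([-0.67,  3.48,  7.27]))
```

{"name": "send_rows", "arguments": {"series": [[[0.008,0.009,-0.03,-0.6,1.6,3.2,-0.39],[0,0,0,0,1.6,3.2,-0.39],[0,0,0,0,0,0,-0.39],[0,0,0,0,0,0,-0.39]]]}}

```text
clock: 30.7
eef_pos: [0.538, -0.0617, 0.1285]
tool_rot: [3.136, 0.002, 1.674]
wrist_force: [1.0, -0.2, -0.9]
finger_gap: 0.0262
```

```bash
python3 - <<'E'
from h import *
s=st(); im=r.capture('wrist'); cv2.imwrite('pics/w13.png',cv2.resize(im[100:350,220:420,::-1],None,fx=3,fy=3))
def q(p): return ((proj('wrist',p,s)-[220,100])*3).round(0)
for z in(.05,.062):
  o=-.018
  print(z,'sleeve',[q([*f2w([-.0735,-.055+a]),z]) for a in(-.0115,.0115)])
print('tcp',q(s['eef_pos'])); print(delta([*f2w([-.0735,-.055]),.08],SIDE))
E
```

```text
t 30.7 tcp [ 0.538  -0.0617  0.1285] rpy [3.136e+00 2.000e-03 1.674e+00] F [ 1.  -0.2 -0.9] gap 0.0262 fix [-0.0765 -0.0544] q6 -0.36
0.05 sleeve [array([309., 376.]), array([311., 290.])]
0.062 sleeve [array([310., 394.]), array([312., 304.])]
tcp [301. 478.]
(array([0.006, 0.002, 0.009]), array([-0.06,  0.28,  4.85]))
```

View pics/w13.png

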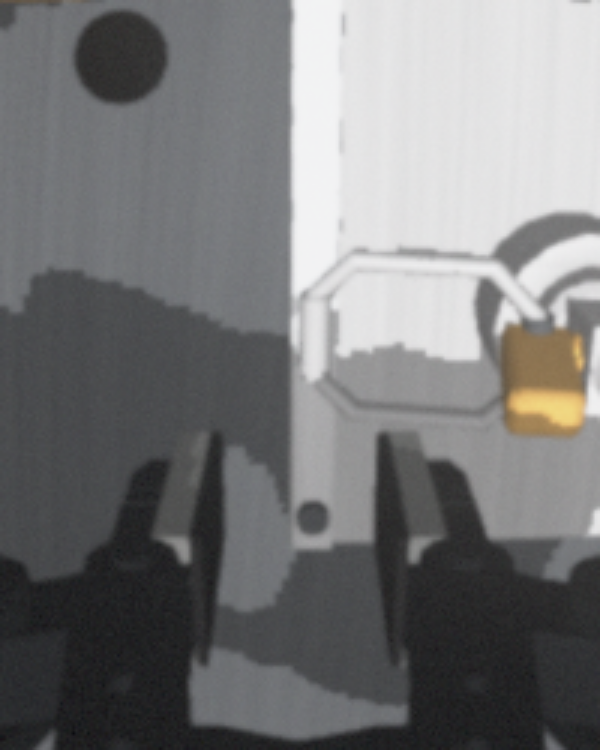

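{"name": "send_rows", "arguments": {"series": [[[0.006,0.002,0.009,-0.05,0.4,2.2,-0.39],[0,0,0,0,0,2,-0.39],[0,0,0,0,0,0.4,-0.39],[0,0,0,0,0,0,-0.39]]]}}

```text
clock: 31.25
eef_pos: [0.5428, -0.0621, 0.0819]
tool_rot: [3.138, 0.001, 1.664]
wrist_force: [-0.6, -0.2, -0.2]
finger_gap: 0.0262
```

```bash
python3 - <<'E'
from h import *
s=st(); print(delta([*f2w([-.072,-.055]),.044],SIDE))
E
```

```text
t 31.25 tcp [ 0.5428 -0.0621  0.0819] rpy [3.138e+00 1.000e-03 1.664e+00] F [-0.6 -0.2 -0.2] gap 0.0262 fix [-0.0717 -0.0553] q6 -0.35
(array([ 0.003,  0.001, -0.   ]), array([ 0.03, -0.04,  3.79]))
```

{"name": "send_rows", "arguments": {"series": [[[0.003,0,0,0.03,-0.04,1.5,-0.39],[0,0,0,0,0,1.5,-0.39],[0,0,0,0,0,0.5,-0.39],[0,0,0,0,0,0,-0.39]]]}}

```text
clock: 31.75
eef_pos: [0.5429, -0.062, 0.0452]
tool_rot: [3.14, 0.002, 1.664]
wrist_force: [-1.4, -0.6, 3.3]
finger_gap: 0.026
```

```bash
python3 - <<'E'
from h import *
s=st(); print(delta([*f2w([-.072,-.055]),.044],SIDE))
E
```

```text
t 31.75 tcp [ 0.5429 -0.062   0.0452] rpy [3.140e+00 2.000e-03 1.664e+00] F [-1.4 -0.6  3.3] gap 0.026 fix [-0.0717 -0.0551] q6 -0.35
(array([0.001, 0.002, 0.   ]), array([ 0.01, -0.03,  0.12]))
```

{"name": "send_rows", "arguments": {"series": [[[0,0,0,0,0,0,-0.6],[0,0,0,0,0,0,-1],[0,0,0,0,0,0,-1],[0,0,0,0,0,0,-1]]]}}

```text
clock: 32.25
eef_pos: [0.5427, -0.0617, 0.0456]
tool_rot: [3.141, 0.002, 1.665]
wrist_force: [-0.7, 0.8, -0.1]
finger_gap: 0.0055
```

```bash
python3 - <<'E'
from h import *
s=st(); save('wrist','w14',(220,100,200,250),3); save('scene','s14')
E
```

```text
t 32.25 tcp [ 0.5427 -0.0617  0.0456] rpy [3.141e+00 2.000e-03 1.665e+00] F [-0.7  0.8 -0.1] gap 0.0055 fix [-0.0719 -0.0548] q6 -0.35
```

{"name": "send_rows", "arguments": {"series": [[[0,0,0,0,0.03,-1.4,-1],[0,0,0,0,0.35,-1.3,-1],[0,0,0,0,0,0,-1]]]}}

```text
clock: 32.72
eef_pos: [0.5432, -0.0616, 0.0738]
tool_rot: [-3.134, 0.001, 1.665]
wrist_force: [-0.9, -1.1, 0.7]
finger_gap: 0.0053
```

```bash
python3 - <<'E'
from h import *
s=st(); print(delta([*f2w([-.0678,-.055]),.0772],SIDE),delta([*f2w([-.0491,-.055]),.0994],SIDE))
E
```

```text
t 32.73 tcp [ 0.5432 -0.0616  0.0738] rpy [-3.134e+00  1.000e-03  1.665e+00] F [-0.9 -1.1  0.7] gap 0.0053 fix [-0.0713 -0.0548] q6 -0.34
(array([-0.007,  0.001,  0.   ]), array([-0.02,  0.35, -0.35])) (array([-0.007,  0.001,  0.   ]), array([-0.02,  2.21, -2.58]))
```

{"name": "send_rows", "arguments": {"series": [[[-0.007,0,0,0,0.5,-0.5,-1],[0,0,0,0,0.8,-1.0,-1],[0,0,0,0,0.7,-0.7,-1],[0,0,0,0,0,0,-1]]]}}

```text
clock: 33.22
eef_pos: [0.5539, -0.061, 0.0973]
tool_rot: [-3.118, -0.001, 1.665]
wrist_force: [-0.5, -0.1, 0.3]
finger_gap: -0.0002
```

```bash
python3 - <<'E'
from h import *
s=st(); print(delta([*f2w([-.0491,-.055]),.0994],SIDE),delta([*f2w([-.0219,-.055]),.1093],SIDE))
E
```

```text
t 33.23 tcp [ 0.5539 -0.061   0.0973] rpy [-3.118e+00 -1.000e-03  1.665e+00] F [-0.5 -0.1  0.3] gap -0.0002 fix [-0.0607 -0.0553] q6 -0.33
(array([-0.023, -0.001,  0.001]), array([ 0.02,  1.15, -0.24])) (array([-0.023, -0.001,  0.001]), array([ 0.02,  3.85, -1.29]))
```

{"name": "send_rows", "arguments": {"series": [[[-0.023,0,0,0,0,-1.5,-0.39],[0,0,0,0,-0.8,-1.2,-0.39],[0,0,0,0,-0.6,0,-0.39],[0,0,0,0,0,0,-0.39],[0,0,0,0,0,0,-0.39]]]}}

```text
clock: 33.85
eef_pos: [0.5413, -0.0625, 0.1286]
tool_rot: [3.133, 0.001, 1.665]
wrist_force: [-0.2, 0.6, 0.1]
finger_gap: 0.0259
```

```bash
python3 - <<'E'
from h import *
s=st(); im=r.capture('wrist'); cv2.imwrite('pics/w15.png',cv2.resize(im[100:350,220:420,::-1],None,fx=3,fy=3))
def q(p): return ((proj('wrist',p,s)-[220,100])*3).round(0)
for z in(.053,): print(z,'sleeve',q([*f2w([-.0717,-.055]),z]))
def yel(f):
    im=cv2.imread(f); hsv=cv2.cvtColor(im,cv2.COLOR_BGR2HSV); m=cv2.inRange(hsv,(8,120,60),(35,255,255)); m[:200,:]=0; m[500:]=0
    n,l,t,c=cv2.connectedComponentsWithStats(m); i=1+np.argmax(t[1:,4]); print(f,t[i],c[i])
yel('pics/w13.png');yel('pics/w15.png')
s0=dict(eef_pos=[0.538,-0.0617,0.1285],tool_rot=[3.136,.002,1.674])
for S in(s0,s): print([((proj('wrist',[*f2w([o,-.055]),.096],S)-[220,100])*3).round(0) for o in(-.027,-.018,-.009)])
E
```

```text
t 33.85 tcp [ 0.5413 -0.0625  0.1286] rpy [3.133e+00 1.000e-03 1.665e+00] F [-0.2  0.6  0.1] gap 0.0259 fix [-0.0733 -0.0555] q6 -0.35
0.053 sleeve [304. 333.]
pics/w13.png [ 508  388   74   43 2180] [543.81009174 407.42568807]
pics/w15.png [ 490  364   77   47 1763] [522.32614861 385.99943279]
[array([534., 405.]), array([574., 405.]), array([614., 404.])]
[array([519., 399.]), array([560., 398.]), array([600., 397.])]
```

View pics/w15.png

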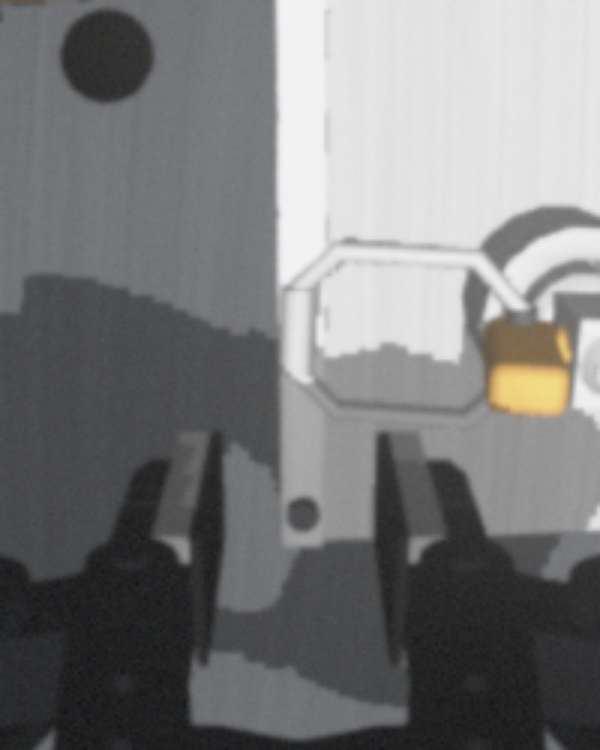

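{"name": "send_rows", "arguments": {"series": [[[0.008,0.001,0,0.05,0.05,2.5,-0.39],[0,0,0,0,0,2.5,-0.39],[0,0,0,0,0,1.5,-0.39],[0,0,0,0,0,0,-0.39]]]}}

```text
clock: 34.4
eef_pos: [0.5425, -0.0618, 0.061]
tool_rot: [-3.141, -0.0, 1.665]
wrist_force: [0.5, 0.1, 0.3]
finger_gap: 0.0262
```

```bash
python3 - <<'E'
from h import *
s=st(); print(delta([*f2w([-.0725,-.055]),.045],SIDE))
E
```

```text
t 34.4 tcp [ 0.5425 -0.0618  0.061 ] rpy [-3.141 -0.     1.665] F [0.5 0.1 0.3] gap 0.0262 fix [-0.072 -0.055] q6 -0.35
(array([-0.   , -0.   ,  0.001]), array([-0.  , -0.05,  1.6 ]))
```

{"name": "send_rows", "arguments": {"series": [[[0,0,0,0,-0.04,1.1,-0.39],[0,0,0,0,0,0.5,-0.39],[0,0,0,0,0,0,-0.82],[0,0,0,0,0,0,-0.82],[0,0,0,0,0,0,-0.82]]]}}

```text
clock: 35.02
eef_pos: [0.5427, -0.0622, 0.0457]
tool_rot: [3.14, 0.0, 1.665]
wrist_force: [-1.0, 0.3, -0.5]
finger_gap: 0.0077
```

```bash
python3 - <<'E'
from h import *
s=st()
E
```

```text
t 35.02 tcp [ 0.5427 -0.0622  0.0457] rpy [3.14  0.    1.665] F [-1.   0.3 -0.5] gap 0.0077 fix [-0.0719 -0.0553] q6 -0.35
```

{"name": "send_rows", "arguments": {"series": [[[0,0,0,0,0.05,-1.5,-0.82],[0,0,0,0,0.4,-1.2,-0.82],[0,0,0,0,0.7,-0.9,-0.82]]]}}

```text
clock: 35.4
eef_pos: [0.5468, -0.0604, 0.0824]
tool_rot: [-3.125, -0.003, 1.666]
wrist_force: [-14.7, -1.3, 4.3]
finger_gap: 0.0078
```

```bash
python3 - <<'E'
from h import *
s=st(); print(delta([*f2w([-.0491,-.055]),.0994],SIDE))
E
```

```text
t 35.4 tcp [ 0.5468 -0.0604  0.0824] rpy [-3.125e+00 -3.000e-03  1.666e+00] F [-14.7  -1.3   4.3] gap 0.0078 fix [-0.0676 -0.054 ] q6 -0.34
(array([-0.017, -0.003,  0.002]), array([-0.1 ,  1.82, -1.73]))
```

{"name": "send_rows", "arguments": {"series": [[[-0.01,0,0,0,0.5,-0.6,-0.82],[0,0,0,0,0.7,-0.6,-0.82]]]}}

```text
clock: 35.65
eef_pos: [0.5543, -0.0592, 0.0963]
tool_rot: [-3.125, -0.004, 1.667]
wrist_force: [-7.9, 0.0, 3.8]
finger_gap: 0.0074
```

```bash
python3 - <<'E'
from h import *
s=st(); print(delta([*f2w([-.0491,-.055]),.0994],SIDE))
E
```

```text
t 35.65 tcp [ 0.5543 -0.0592  0.0963] rpy [-3.125 -0.004  1.667] F [-7.9  0.   3.8] gap 0.0074 fix [-0.06   -0.0535] q6 -0.34
(array([-0.017, -0.004,  0.002]), array([-0.16,  1.08, -0.33]))
```

{"name": "send_rows", "arguments": {"series": [[[-0.01,0,0,-0.05,0.4,0.5,-0.76],[0,0,0,0,0.6,0,-0.76],[0,0,0,0,0,0,-0.76]]]}}

```text
clock: 36.02
eef_pos: [0.5536, -0.0587, 0.0947]
tool_rot: [-3.111, -0.007, 1.668]
wrist_force: [-2.6, -1.0, -0.0]
finger_gap: 0.0102
```

```bash
python3 - <<'E'
from h import *
s=st(); print(delta([*f2w([-.0491,-.055]),.099],SIDE)); save('wrist','w16',(220,100,200,250),3); save('scene','s16',(300,150,120,90),6)
E
```

```text
t 36.02 tcp [ 0.5536 -0.0587  0.0947] rpy [-3.111 -0.007  1.668] F [-2.6 -1.  -0. ] gap 0.0102 fix [-0.0607 -0.0529] q6 -0.34
(array([-0.03 , -0.007,  0.004]), array([-0.21,  1.15, -0.46]))
```

```bash
python3 - <<'E'
from h import *
a=cv2.imread('pics/w16.png'); b=cv2.imread('pics/s16.png'); t=cv2.imread('pics/s14.png')[150:240,300:420]
a=cv2.resize(a,(440,550)); b=cv2.resize(b[:, :],(360,270)); t=cv2.resize(t,(360,270),interpolation=cv2.INTER_CUBIC)
c=np.zeros((550,800,3),np.uint8); c[:,:440]=a; c[:270,440:]=b; c[280:,440:]=t
cv2.imwrite('pics/comp.png',c)
E
```

```text
(no output)
```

View pics/comp.png

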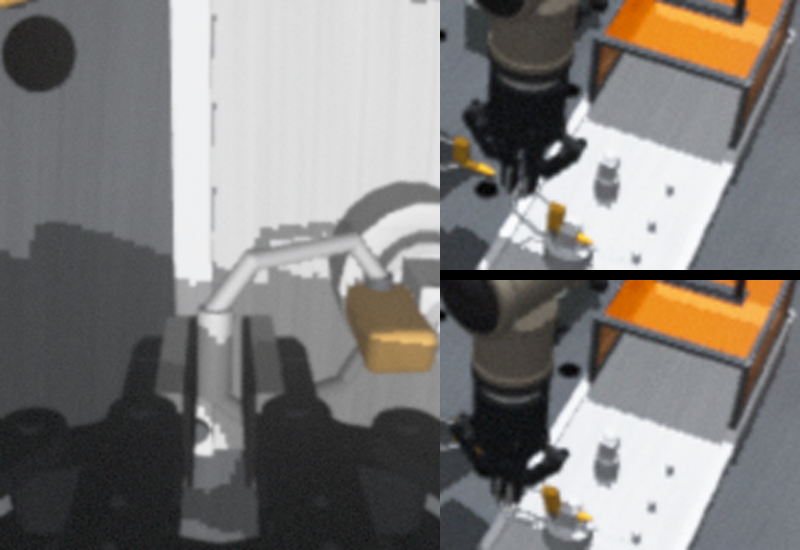

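{"name": "send_rows", "arguments": {"series": [[[-0.015,-0.004,0.002,-0.1,-0.05,0.4,-0.74],[-0.015,0,0,0,0,0,-0.74]]]}}

```text
clock: 36.38
eef_pos: [0.5524, -0.0596, 0.0922]
tool_rot: [-3.141, -0.003, 1.667]
wrist_force: [-2.4, -0.1, -0.0]
finger_gap: 0.011
```

{"name": "send_rows", "arguments": {"series": [[[0,0,0,0,0.6,-0.6,-0.74],[0,0,0,0,0.7,-0.6,-0.74]]]}}

```text
clock: 36.62
eef_pos: [0.5645, -0.0583, 0.106]
tool_rot: [-3.139, -0.003, 1.666]
wrist_force: [-3.6, 0.9, 3.4]
finger_gap: 0.0111
```

```bash
python3 - <<'E'
from h import *
s=st(); print(delta([*f2w([-.036,-.055]),.1056],SIDE))
E
```

```text
t 36.62 tcp [ 0.5645 -0.0583  0.106 ] rpy [-3.139e+00 -3.000e-03  1.666e+00] F [-3.6  0.9  3.4] gap 0.0111 fix [-0.0498 -0.0535] q6 -0.34
(array([-0.003, -0.003,  0.002]), array([-0.15,  1.38,  0.03]))
```

{"name": "send_rows", "arguments": {"series": [[[0,0,0,-0.1,0.0,0.5,-0.74],[0,0,0,0,0.3,0.2,-0.74],[0,0,0,0,0.5,-0.1,-0.74]]]}}

```text
clock: 37.0
eef_pos: [0.569, -0.0588, 0.1061]
tool_rot: [-3.13, -0.003, 1.668]
wrist_force: [-12.2, -0.1, 15.2]
finger_gap: 0.0113
```

```bash
python3 - <<'E'
from h import *
s=st(); print(delta([*f2w([-.036,-.055]),.1056],SIDE)); save('wrist','w17',(220,100,200,250),3)
E
```

```text
t 37.0 tcp [ 0.569  -0.0588  0.1061] rpy [-3.130e+00 -3.000e-03  1.668e+00] F [-12.2  -0.1  15.2] gap 0.0113 fix [-0.0453 -0.0544] q6 -0.33
(array([-0.012, -0.003,  0.003]), array([-0.06,  0.93,  0.04]))
```

{"name": "send_rows", "arguments": {"series": [[[-0.01,0,0,0,0.6,-0.6,-0.74],[0,0,0,0,0.7,-0.3,-0.74],[0,0,0,0,0.4,-0.1,-0.74]]]}}

```text
clock: 37.42
eef_pos: [0.591, -0.0573, 0.1207]
tool_rot: [3.134, -0.0, 1.668]
wrist_force: [-0.2, 0.0, 0.7]
finger_gap: 0.0111
```

```bash
python3 - <<'E'
from h import *
s=st(); print(delta([*f2w([-.022,-.055]),.112],SIDE)); save('wrist','w17',(220,100,200,250),3)
E
```

```text
t 37.42 tcp [ 0.591  -0.0573  0.1207] rpy [ 3.134 -0.     1.668] F [-0.2  0.   0.7] gap 0.0111 fix [-0.0233 -0.055 ] q6 -0.33
(array([ 0.008, -0.   ,  0.003]), array([0.  , 0.12, 0.87]))
```

{"name": "send_rows", "arguments": {"series": [[[0.008,0,0,0,0,0,-0.95],[0,0,0,0,0,0,-0.95]]]}}

```text
clock: 37.72
eef_pos: [0.5916, -0.0572, 0.1201]
tool_rot: [-3.141, -0.0, 1.668]
wrist_force: [-0.8, 0.7, -0.3]
finger_gap: 0.0021
```

```bash
cat > loop.py <<'E'
from h import *
PTS=[(5,9),(14,21),(44,21),(56,11.5),(56,-11.5),(44,-21),(14,-21),(5,-9)]
def wire(th,o=(-.018,.062),y=-.055,roll=0.,pitch=0.,yaw=0.):
    P=[]
    for (a,b),(c,d) in zip(PTS[:-1],PTS[1:]):
        n=max(2,int(np.hypot(c-a,d-b)))
        for t in np.linspace(0,1,n): P.append((a+(c-a)*t,b+(d-b)*t))
    P=np.array(P)/1e3; v=np.c_[-P[:,0]*np.cos(th),P[:,1],P[:,0]*np.sin(th)]
    v=R.from_euler('xyz',[roll,pitch,yaw]).apply(v)
    xy=np.array([f2w([o[0]+q[0],y+q[1]]) for q in v]); return np.c_[xy,o[1]+v[:,2]]
def score(im,cam,s,off=3.0,**k):
    g=im.mean(2) if im.ndim==3 else im; g=cv2.GaussianBlur(g.astype(np.float32),(0,0),.7)
    uv=np.array([proj(cam,p,s) for p in wire(**k)]); d=np.gradient(uv,axis=0); n=np.c_[-d[:,1],d[:,0]]/(np.linalg.norm(d,axis=1)[:,None]+1e-6)
    f=lambda q: cv2.remap(g,q[:,0].astype(np.float32)[None],q[:,1].astype(np.float32)[None],cv2.INTER_LINEAR)[0]
    return float(np.clip(f(uv)-np.maximum(f(uv+off*n),f(uv-off*n)),-30,60).mean())
E
python3 - <<'E'
from loop import *
s=st(); im=r.capture('wrist'); cv2.imwrite('pics/w18.png',im[:,:,::-1]); sc=r.capture('scene'); cv2.imwrite('pics/s18.png',sc[:,:,::-1])
s0=dict(eef_pos=[0.538,-0.0617,0.1285],tool_rot=[3.136,.002,1.674])
w13=cv2.resize(cv2.imread('pics/w13.png'),None,fx=1/3,fy=1/3,interpolation=cv2.INTER_AREA); full=np.zeros((400,640,3),np.uint8); full[100:350,220:420]=w13
for nm,I,S in(('ref',full,s0),('now',im,s)):
    print(nm,[(t,round(max(score(I,'wrist',S,th=np.radians(t),o=(ox,.062)) for ox in(-.016,-.018,-.02)),1)) for t in range(-16,190,8)])
E
```

```text
t 37.73 tcp [ 0.5916 -0.0572  0.1201] rpy [-3.141 -0.     1.668] F [-0.8  0.7 -0.3] gap 0.0021 fix [-0.0227 -0.0549] q6 -0.32Traceback (most recent call last):
  File "<stdin>", line 6, in <module>
  File "<stdin>", line 6, in <genexpr>
  File "loop.py", line 13, in score
    uv=np.array([proj(cam,p,s) for p in wire(**k)]); d=np.gradient(uv,axis=0); n=np.c_[-d[:,1],d[:,0]]/(np.linalg.norm(d,axis=1)[:,None]+1e-6)
                 ~~~~^^^^^^^^^
  File "h.py", line 25, in proj
    p=r.camera_params(cam); K=np.array(p['mtx']); P=np.array(P,float)
ValueError: time passes only in moves, steps and waits
```

```bash
python3 - <<'E'
import re
t=open('h.py').read()
t=t.replace("def save(","CP={}\ndef cp(c):\n    if c not in CP: CP[c]=r.camera_params(c)\n    return CP[c]\ndef save(",1).replace("p=r.camera_params(cam)","p=cp(cam)")
open('h.py','w').write(t)
E
cat > chk.py <<'E'
from loop import *
s=st(); im=cv2.imread('pics/w18.png')
s0=dict(eef_pos=[0.538,-0.0617,0.1285],tool_rot=[3.136,.002,1.674])
w13=cv2.resize(cv2.imread('pics/w13.png'),None,fx=1/3,fy=1/3,interpolation=cv2.INTER_AREA); full=np.zeros((400,640,3),np.uint8); full[100:350,220:420]=w13
for nm,I,S in(('ref',full,s0),('now',im,s)):
    print(nm,[(t,round(max(score(I,'wrist',S,th=np.radians(t),o=(ox,.062)) for ox in(-.016,-.018,-.02)),1)) for t in range(-16,190,8)])
E
python3 chk.py
```

```text
t 37.83 tcp [ 0.5914 -0.0572  0.1201] rpy [-3.141 -0.     1.668] F [ 0.4  0.1 -0.1] gap 0.0018 fix [-0.023  -0.0549] q6 -0.32
ref [(-16, -8.0), (-8, 0.8), (0, -0.9), (8, -3.7), (16, -3.6), (24, -4.2), (32, -5.7), (40, -7.4), (48, -4.9), (56, -7.0), (64, 0.6), (72, -4.7), (80, -1.7), (88, -3.1), (96, -1.8), (104, -1.0), (112, -1.7), (120, -2.6), (128, -2.1), (136, -1.7), (144, -1.7), (152, -1.5), (160, -1.7), (168, -1.7), (176, -2.3), (184, -3.5)]
now [(-16, -6.8), (-8, 3.1), (0, -3.2), (8, -5.6), (16, -4.3), (24, -6.6), (32, -8.1), (40, -3.7), (48, -5.3), (56, -3.8), (64, -3.6), (72, -3.5), (80, -11.2), (88, -7.4), (96, -7.0), (104, -9.4), (112, -11.1), (120, -7.8), (128, -5.0), (136, -2.5), (144, -4.9), (152, -4.3), (160, -3.0), (168, -2.8), (176, -3.7), (184, -4.7)]
```

{"name": "send_rows", "arguments": {"series": [[[0,0,0,0,-1.8,-0.5,-0.39],[0,0,0,0,-1.8,0,-0.39],[0,0,0,0,-1.0,0,-0.39],[0,0,0,0,0,0,-0.39],[0,0,0,0,0,0,-0.39]]]}}

```text
clock: 38.45
eef_pos: [0.5446, -0.0618, 0.1248]
tool_rot: [-3.141, -0.001, 1.668]
wrist_force: [0.4, 0.5, -0.7]
finger_gap: 0.0258
```

```bash
cat > chk.py <<'E'
from loop import *
from scipy.optimize import minimize
def fit(im,s):
    # pin pose fit: loop folded (th=0) with droop=-a
    best=None
    f=lambda p:-score(im,'wrist',s,th=p[0],o=(p[1],p[2]),y=p[3],roll=p[4],yaw=p[5])
    for t in(-.2,-.14,-.08):
      for ox in(-.021,-.0185,-.016):
        q=minimize(f,[t,ox,.06,-.055,0,0],method='Nelder-Mead',options=dict(initial_simplex=np.array([[t,ox,.06,-.055,0,0]]+[[t+(.06 if i==0 else 0),ox+(.002 if i==1 else 0),.06+(.002 if i==2 else 0),-.055+(.002 if i==3 else 0),(.08 if i==4 else 0),(.05 if i==5 else 0)] for i in range(6)]),maxfev=250))
        if best is None or q.fun<best.fun: best=q
    p=best.x; m=wire(p[0],(p[1],p[2]),p[3],p[4],0,p[5]); k=len(m)//2
    print('fit',p.round(4),'score',-best.fun,'sleeve fix',w2f(m[k]).round(4),'z',m[k][2].round(4)); return best.x
if __name__=='__main__':
    s=st(); im=r.capture('wrist'); print(delta([*f2w([-.0725,-.055]),.045],SIDE)); fit(im,s)
    s0=dict(eef_pos=[0.538,-0.0617,0.1285],tool_rot=[3.136,.002,1.674])
    w13=cv2.resize(cv2.imread('pics/w13.png'),None,fx=1/3,fy=1/3,interpolation=cv2.INTER_AREA); full=np.zeros((400,640,3),np.uint8); full[100:350,220:420]=w13
    fit(full,s0)
E
python3 chk.py
```

```text
t 38.45 tcp [ 0.5446 -0.0618  0.1248] rpy [-3.141e+00 -1.000e-03  1.668e+00] F [ 0.4  0.5 -0.7] gap 0.0258 fix [-0.0699 -0.0552] q6 -0.35
(array([-0.001, -0.001,  0.003]), array([ 0.01, -0.25,  7.97]))
fit [-0.2497 -0.0196  0.0766 -0.0499  0.1226  0.0648] score 10.8740234375 sleeve fix [-0.0738 -0.0517] z 0.0629
fit [-0.1743 -0.0178  0.0717 -0.0524  0.16    0.0174] score 8.615328788757324 sleeve fix [-0.073  -0.0518] z 0.0622
```

{"name": "send_rows", "arguments": {"series": [[[0,0,0.003,0,-0.25,2.2,-0.39],[0,0,0,0,0,2.4,-0.39],[0,0,0,0,0,1.6,-0.39],[0,0,0,0,0,0.3,-0.39],[0,0,0,0,0,0,-0.39]]]}}

```text
clock: 39.12
eef_pos: [0.5451, -0.0621, 0.0585]
tool_rot: [3.139, 0.0, 1.665]
wrist_force: [0.1, -0.4, 0.1]
finger_gap: 0.0258
```

```bash
python3 - <<'E'
from h import *
s=st(); print(delta([*f2w([-.0725,-.055]),.044],SIDE))
E
```

```text
t 39.12 tcp [ 0.5451 -0.0621  0.0585] rpy [3.139 0.    1.665] F [ 0.1 -0.4  0.1] gap 0.0258 fix [-0.0695 -0.0555] q6 -0.35
(array([0.002, 0.   , 0.001]), array([ 0.05, -0.3 ,  1.45]))
```

{"name": "send_rows", "arguments": {"series": [[[0.002,0,0,0.05,-0.3,1.2,-0.39],[0,0,0,0,0,0.2,-0.39],[0,0,0,0,0,0,-0.82],[0,0,0,0,0,0,-0.82],[0,0,0,0,0,0,-0.82]]]}}

```text
clock: 39.75
eef_pos: [0.5423, -0.0621, 0.0452]
tool_rot: [3.14, 0.001, 1.665]
wrist_force: [0.2, -0.3, 0.2]
finger_gap: 0.0077
```

{"name": "send_rows", "arguments": {"series": [[[0,0,0,0,0.05,-1.4,-0.82],[0,0,0,0,0.4,-1.1,-0.82],[0,0,0,0,0.4,-0.4,-0.82],[0,0,0,0,0,0,-0.82]]]}}

```text
clock: 40.25
eef_pos: [0.5429, -0.0608, 0.0752]
tool_rot: [-3.124, -0.002, 1.666]
wrist_force: [-2.6, -0.2, -0.1]
finger_gap: 0.0083
```

```bash
python3 - <<'E'
from h import *
s=st(); print(delta([*f2w([-.060,-.055]),.095],SIDE))
E
```

```text
t 40.25 tcp [ 0.5429 -0.0608  0.0752] rpy [-3.124e+00 -2.000e-03  1.666e+00] F [-2.6 -0.2 -0.1] gap 0.0083 fix [-0.0715 -0.054 ] q6 -0.34
(array([-0.017, -0.002,  0.002]), array([-0.1 ,  1.12, -2.  ]))
```

{"name": "send_rows", "arguments": {"series": [[[-0.015,0,0,-0.08,0.3,-0.8,-0.82],[0,0,0,0,0.5,-0.7,-0.82],[0,0,0,0,0,0,-0.82]]]}}

```text
clock: 40.62
eef_pos: [0.5499, -0.0608, 0.093]
tool_rot: [-3.137, -0.003, 1.667]
wrist_force: [-5.5, -0.4, 0.8]
finger_gap: 0.0076
```

```bash
python3 - <<'E'
from h import *
s=st(); print(delta([*f2w([-.060,-.055]),.093],SIDE))
E
```

```text
t 40.62 tcp [ 0.5499 -0.0608  0.093 ] rpy [-3.137e+00 -3.000e-03  1.667e+00] F [-5.5 -0.4  0.8] gap 0.0076 fix [-0.0646 -0.0546] q6 -0.35
(array([-0.004, -0.003,  0.002]), array([-0.04,  0.46, -0.  ]))
```

{"name": "send_rows", "arguments": {"series": [[[0,0,0,0,0,0,-0.75],[0,0,0,0,0.0,0.4,-0.75],[0,0,0,0,0,0,-0.75]]]}}

```text
clock: 41.0
eef_pos: [0.55, -0.0608, 0.0905]
tool_rot: [-3.139, -0.002, 1.667]
wrist_force: [-4.5, -0.4, 1.8]
finger_gap: 0.0105
```

```bash
python3 - <<'E'
from h import *
s=st(); im=r.capture('wrist'); cv2.imwrite('pics/w20.png',im[:,:,::-1]); 
from loop import *
print([(t,round(max(score(im,'wrist',s,th=np.radians(t),o=(ox,oz)) for ox in(-.016,-.018,-.02) for oz in(.06,.064,.068)),1)) for t in range(-16,100,6)])
E
```

```text
t 41.0 tcp [ 0.55   -0.0608  0.0905] rpy [-3.139e+00 -2.000e-03  1.667e+00] F [-4.5 -0.4  1.8] gap 0.0105 fix [-0.0645 -0.0547] q6 -0.35
[(-16, -6.1), (-10, -6.6), (-4, -8.3), (2, -7.0), (8, -5.8), (14, -6.2), (20, -6.8), (26, -1.7), (32, -0.1), (38, -5.7), (44, -4.2), (50, -5.4), (56, -4.8), (62, -2.9), (68, -2.1), (74, -4.3), (80, -2.5), (86, -2.5), (92, -5.5), (98, -7.8)]
```

{"name": "send_rows", "arguments": {"series": [[[0,0,0,0,0.5,-0.5,-0.75],[0,0,0,0,0.7,-0.5,-0.75],[0,0,0,0,0.2,0,-0.75]]]}}

```text
clock: 41.42
eef_pos: [0.5601, -0.0594, 0.1007]
tool_rot: [-3.129, -0.004, 1.667]
wrist_force: [-11.0, -0.7, 8.5]
finger_gap: 0.0109
```

```bash
cat > a.py <<'E'
from loop import *
s=st(); im=r.capture('wrist')
print([(t,round(max(score(im,'wrist',s,th=np.radians(t),o=(ox,oz)) for ox in(-.016,-.018,-.02) for oz in(.06,.064,.068)),1)) for t in range(-10,130,6)])
E
python3 a.py
```

```text
t 41.42 tcp [ 0.5601 -0.0594  0.1007] rpy [-3.129 -0.004  1.667] F [-11.   -0.7   8.5] gap 0.0109 fix [-0.0543 -0.0543] q6 -0.34
[(-10, -6.1), (-4, -5.4), (2, -5.4), (8, -5.1), (14, -5.5), (20, -4.5), (26, -5.5), (32, -4.2), (38, -6.3), (44, -4.1), (50, -4.0), (56, -6.3), (62, -1.5), (68, -0.1), (74, -5.0), (80, -1.0), (86, -4.2), (92, -0.6), (98, -4.1), (104, -4.6), (110, -6.8), (116, -8.6), (122, -3.5), (128, -2.5)]
```

{"name": "send_rows", "arguments": {"series": [[[-0.01,0,0,0,0.5,-0.35,-0.75],[0,0,0,0,0.6,-0.15,-0.75]]]}}

```text
clock: 41.72
eef_pos: [0.5683, -0.0586, 0.1066]
tool_rot: [-3.133, -0.004, 1.668]
wrist_force: [-9.1, -0.7, 9.2]
finger_gap: 0.0106
```

```bash
python3 a.py
```

```text
t 41.73 tcp [ 0.5683 -0.0586  0.1066] rpy [-3.133 -0.004  1.668] F [-9.1 -0.7  9.2] gap 0.0106 fix [-0.0461 -0.0542] q6 -0.33
[(-10, -4.2), (-4, -5.6), (2, -6.3), (8, -5.7), (14, -5.1), (20, -6.1), (26, -5.2), (32, -5.3), (38, -7.1), (44, -7.2), (50, -6.7), (56, -4.1), (62, -4.6), (68, 0.2), (74, -2.3), (80, -4.2), (86, -6.6), (92, -6.4), (98, -4.4), (104, -4.1), (110, -3.2), (116, -6.8), (122, -4.5), (128, -3.2)]
```

{"name": "send_rows", "arguments": {"series": [[[-0.005,0,0,0,0.5,-0.25,-0.75],[0,0,0,0,0.6,-0.05,-0.75]]]}}

```text
clock: 42.02
eef_pos: [0.5809, -0.058, 0.1128]
tool_rot: [-3.141, -0.003, 1.668]
wrist_force: [-6.1, -0.9, 15.3]
finger_gap: 0.0106
```

```bash
python3 - <<'E'
from h import *
s=st(); print(s['ft_torque'])
E
```

```text
t 42.02 tcp [ 0.5809 -0.058   0.1128] rpy [-3.141e+00 -3.000e-03  1.668e+00] F [-6.1 -0.9 15.3] gap 0.0106 fix [-0.0335 -0.0548] q6 -0.33
[-0.07464069  1.20222705  0.01056948]
```

{"name": "send_rows", "arguments": {"series": [[[0,0,0,0,0.7,-0.2,-0.75],[0,0,0,0,0.8,0,-0.75],[0,0,0,0,0.6,0.1,-0.75]]]}}

```text
clock: 42.4
eef_pos: [0.6063, -0.0563, 0.1164]
tool_rot: [3.132, -0.0, 1.667]
wrist_force: [0.6, -0.2, 0.2]
finger_gap: 0.0107
```

```bash
python3 a.py
```

```text
t 42.4 tcp [ 0.6063 -0.0563  0.1164] rpy [ 3.132 -0.     1.667] F [ 0.6 -0.2  0.2] gap 0.0107 fix [-0.008  -0.0554] q6 -0.32
[(-10, -2.7), (-4, -2.3), (2, -2.0), (8, -1.5), (14, -1.3), (20, -1.1), (26, -2.3), (32, -3.5), (38, -4.4), (44, -6.5), (50, -6.7), (56, -5.1), (62, -6.3), (68, -5.9), (74, -2.7), (80, -5.6), (86, 0.1), (92, -1.3), (98, -7.6), (104, -6.7), (110, -9.0), (116, -9.2), (122, -10.0), (128, -7.3)]
```

{"name": "send_rows", "arguments": {"series": [[[0.008,0,0,0,0.6,0.2,-0.75],[0,0,0,0,0.4,0.1,-0.75],[0,0,0,0,0,0,-0.39],[0,0,0,0,0,-1,-0.39],[0,0,0,0,0,-2,-0.39]]]}}

```text
clock: 43.08
eef_pos: [0.6159, -0.0548, 0.1412]
tool_rot: [-3.137, -0.002, 1.668]
wrist_force: [0.1, -0.3, 0.3]
finger_gap: 0.0262
```

{"name": "send_rows", "arguments": {"series": [[[0,0,0,0,-1,-2,-0.39],[0,0,0,0,-2,-1,-0.39],[0,0,0,0,0,0,-0.39],[0,0,0,0,0,0,-0.39]]]}}

```text
clock: 43.58
eef_pos: [0.5849, -0.0583, 0.1768]
tool_rot: [-3.141, -0.001, 1.667]
wrist_force: [-0.3, 0.1, -0.7]
finger_gap: 0.0261
```

```bash
cat > b.py <<'E'
from loop import *
s=st(); im=r.capture('wrist'); cv2.imwrite('pics/w21.png',im[:,:,::-1])
print([(t,round(max(score(im,'wrist',s,th=np.radians(t),o=(ox,oz),y=y,roll=rl) for ox in(-.016,-.018,-.02) for oz in(.058,.062) for y in(-.0565,-.0545,-.0525) for rl in(-.1,0,.1)),1)) for t in list(range(-14,20,4))+list(range(160,195,4))])
E
python3 b.py
```

```text
t 43.58 tcp [ 0.5849 -0.0583  0.1768] rpy [-3.141e+00 -1.000e-03  1.667e+00] F [-0.3  0.1 -0.7] gap 0.0261 fix [-0.0294 -0.0554] q6 -0.33
[(-14, -3.2), (-10, -3.3), (-6, -3.9), (-2, -5.2), (2, -5.9), (6, -4.5), (10, -4.3), (14, -4.5), (18, -5.1), (160, 1.6), (164, 3.0), (168, 4.5), (172, 6.6), (176, 6.8), (180, 8.4), (184, 6.9), (188, 6.0), (192, -0.0)]
```

```bash
cat > c.py <<'E'
from loop import *
from scipy.optimize import minimize
s=st(); im=r.capture('wrist')
f=lambda p:-score(im,'wrist',s,off=2.5,th=p[0],o=(p[1],.060),y=p[2],roll=p[3],yaw=p[4])
best=None
for t in(3.0,3.14,3.25):
  for ox in(-.024,-.02,-.016):
    x0=np.array([t,ox,-.055,0,0]); q=minimize(f,x0,method='Nelder-Mead',options=dict(initial_simplex=np.vstack([x0,x0+np.diag([.08,.002,.002,.08,.05])]),maxfev=250))
    if best is None or q.fun<best.fun: best=q
print('th,ox,y,roll,yaw',best.x.round(4),-best.fun)
hsv=cv2.cvtColor(im,cv2.COLOR_RGB2HSV); m=cv2.inRange(hsv,(8,110,60),(35,255,255))
n,l,t,c=cv2.connectedComponentsWithStats(m)
for i in range(1,n):
    if t[i,4]>40: print(t[i],c[i].round(1))
for o in(-.018,-.024):
  print(o,'tab top rear/front, nominal and drooped',[proj('wrist',[*f2w([o+dx-dr*.034,-.055]),.096-.018*dr+dx*dr],s).round(1) for dr in(0,.14) for dx in(-.009,.009)],'tip',proj('wrist',[*f2w([o+.044,-.055]),.064],s).round(1))
E
python3 c.py
```

```text
t 43.62 tcp [ 0.585  -0.0583  0.1767] rpy [-3.141e+00 -1.000e-03  1.667e+00] F [ 0.3 -0.2  0.1] gap 0.026 fix [-0.0294 -0.0554] q6 -0.33
th,ox,y,roll,yaw [ 3.2151 -0.0168 -0.056  -0.1502 -0.0421] 9.448834419250488
[ 596    0   44   41 1053] [622.   16.6]
[622  35  10  17 104] [626.9  43.2]
[597  55  40  25 149] [622.3  68.9]
[622  76   9   9  44] [626.3  80. ]
[595  90  40  31 562] [615.3 105.1]
[164  93  59  13 557] [190.   98.6]
[590 128  40  28 577] [610.5 140.9]
[578 167  44  38 945] [601.6 187.8]
[369 194  11   9  64] [373.2 198.2]
[315 201  22  14 271] [325.6 207.7]
[103 299  31  38 289] [114.5 320.5]
-0.018 tab top rear/front, nominal and drooped [array([323.1, 209.1]), array([346.6, 209.2]), array([316.9, 207.6]), array([340.3, 208.7])] tip [383.3 197.6]
-0.024 tab top rear/front, nominal and drooped [array([315.2, 209.1]), array([338.8, 209.2]), array([309.2, 207.5]), array([332.5, 208.6])] tip [376.6 197.5]
```

{"name": "send_rows", "arguments": {"series": [[[0,0,-0.17,0,0,-1.5,1],[0,0,-0.17,0,0,-1.5,1],[0,0,-0.17,0,0,-1,1],[0,0,-0.17,0,0,-1,1],[0,0,-0.17,0,0,-1,1]]]}}

```text
clock: 44.3
eef_pos: [0.5855, -0.0577, 0.2338]
tool_rot: [-3.139, -0.008, 2.545]
wrist_force: [0.2, 0.1, 0.1]
finger_gap: 0.0853
```

{"name": "send_rows", "arguments": {"series": [[[0,0,-0.17,0,0,0,1],[0,0,-0.17,0,0,0,1],[0,0,-0.17,0,0,0,1],[0,0,-0.17,0,0,0,1],[0,0,0,0,0,0,1]]]}}

```text
clock: 44.92
eef_pos: [0.5869, -0.0574, 0.2315]
tool_rot: [3.137, -0.011, -3.036]
wrist_force: [-1.2, 0.2, 0.0]
finger_gap: 0.0852
```

```bash
python3 - <<'E'
from h import *
s=st(); print(delta([*f2w([.0215,.2893]),.235],DOWN))
E
```

```text
t 44.92 tcp [ 0.5869 -0.0574  0.2315] rpy [ 3.137 -0.011 -3.036] F [-1.2  0.2  0. ] gap 0.0852 fix [-0.0274 -0.0547] q6 -1.9
(array([ 0.004, -0.011,  0.012]), array([-5.31, 34.34, -0.25]))
```

```bash
python3 - <<'E'
from h import *
s=st(); im=r.capture('wrist'); cv2.imwrite('pics/w22.png',im[:,:,::-1])
hsv=cv2.cvtColor(im,cv2.COLOR_RGB2HSV); m=cv2.inRange(hsv,(8,110,60),(35,255,255))
n,l,t,c=cv2.connectedComponentsWithStats(m)
for i in range(1,n):
    if t[i,4]>15 and 250<c[i][0]<400: print(t[i],c[i].round(1))
for o in(-.018,-.024): print(o,'tip',proj('wrist',[*f2w([o+.044,-.055]),.065],s).round(1),'tab top drooped',[proj('wrist',[*f2w([o+dx-.0048,-.055]),.094+dx*.14],s).round(1) for dx in(-.009,.009)])
E
```

```text
t 44.92 tcp [ 0.5869 -0.0574  0.2315] rpy [ 3.137 -0.011 -3.036] F [-1.2  0.2  0. ] gap 0.0852 fix [-0.0274 -0.0547] q6 -1.9
[391  44  18  48 432] [397.7  64. ]
[311 184  12  19 192] [316.7 192.8]
[315 224   5   7  27] [317.  226.5]
-0.018 tip [317.4 232.8] tab top drooped [array([318. , 187.1]), array([317.8, 206.1])]
-0.024 tip [317.4 227.6] tab top drooped [array([318.1, 180.8]), array([317.8, 200.1])]
```

{"name": "send_rows", "arguments": {"series": [[[0.004,-0.011,0.012,-0.8,5,0,1],[0,0,0,-0.9,5.8,0,1],[0,0,0,-0.9,5.8,0,1],[0,0,0,-0.9,5.8,0,1],[0,0,0,-0.8,5.5,0,1]]]}}

```text
clock: 45.6
eef_pos: [0.6081, 0.2276, 0.2302]
tool_rot: [-3.141, -0.0, -3.078]
wrist_force: [0.9, -0.8, -0.3]
finger_gap: 0.0855
```

{"name": "send_rows", "arguments": {"series": [[[0,0,0,-0.5,3,0,1],[0,0,0,0,0,0,1],[0,0,0,0,0,0,1]]]}}

```text
clock: 45.98
eef_pos: [0.6103, 0.263, 0.2285]
tool_rot: [-3.141, -0.002, -3.081]
wrist_force: [0.0, -0.4, 0.3]
finger_gap: 0.0857
```

```bash
python3 - <<'E'
from h import *
s=st(); print(delta([*f2w([.0215,.2893]),.14],DOWN))
im=r.capture('wrist'); cv2.imwrite('pics/w23.png',im[:,:,::-1])
# dark bar column extent near handle
a,b=[proj('wrist',[*f2w([x,.2893]),.156],s) for x in(-.02,.06)]; print('pred handle',a.round(1),b.round(1))
for f in(.3,.5,.7):
    p=a+(b-a)*f; v=int(round(p[1])); row=im[v].mean(1); u0=int(p[0])
    print(v,[int(x) for x in row[u0-24:u0+25:2]])
E
```

```text
t 45.98 tcp [0.6103 0.263  0.2285] rpy [-3.141e+00 -2.000e-03 -3.081e+00] F [ 0.  -0.4  0.3] gap 0.0857 fix [0.0259 0.2621] q6 -1.34
(array([-0.001, -0.002, -0.033]), array([0.51, 2.71, 8.85]))
pred handle [355.4 150.7] [355.2 253.7]
182 [152, 136, 122, 95, 77, 80, 81, 79, 72, 50, 52, 54, 55, 62, 56, 53, 61, 107, 124, 124, 147, 148, 153, 151, 154]
202 [152, 147, 122, 113, 82, 77, 81, 80, 73, 52, 51, 54, 56, 59, 54, 54, 64, 105, 120, 123, 144, 150, 153, 150, 150]
223 [150, 147, 100, 81, 80, 80, 79, 78, 74, 51, 42, 46, 47, 52, 49, 43, 62, 112, 121, 124, 147, 149, 149, 149, 149]
```

{"name": "send_rows", "arguments": {"series": [[[0,-0.002,-0.03,0.45,2.3,1,1],[0,0,0,0,0,0,1],[0,0,0,0,0,0,1]]]}}

```text
clock: 46.4
eef_pos: [0.6043, 0.2848, 0.2179]
tool_rot: [-3.141, -0.0, -3.053]
wrist_force: [-0.8, 0.7, 0.6]
finger_gap: 0.0856
```

```bash
python3 - <<'E'
from h import *
s=st(); print(delta([*f2w([.0215,.2897]),.14],DOWN))
E
```

```text
t 46.4 tcp [0.6043 0.2848 0.2179] rpy [-3.141 -0.    -3.053] F [-0.8  0.7  0.6] gap 0.0856 fix [0.0219 0.2844] q6 -1.33
(array([-0.001, -0.   , -0.005]), array([0.04, 0.54, 7.79]))
```

{"name": "send_rows", "arguments": {"series": [[[0,0,-0.005,0,0.5,2.5,1],[0,0,0,0,0,2.5,1],[0,0,0,0,0,2,1],[0,0,0,0,0,0.3,1],[0,0,0,0,0,0,1]]]}}

```text
clock: 47.02
eef_pos: [0.6054, 0.2885, 0.1452]
tool_rot: [-3.142, 0.004, -3.051]
wrist_force: [0.9, 0.9, 0.7]
finger_gap: 0.0857
```

```bash
python3 - <<'E'
from h import *
s=st(); print(delta([*f2w([.0215,.2897]),.14],DOWN))
E
```

```text
t 47.02 tcp [0.6054 0.2885 0.1452] rpy [-3.142  0.004 -3.051] F [0.9 0.9 0.7] gap 0.0857 fix [0.0233 0.2879] q6 -1.33
(array([-0.   ,  0.004, -0.003]), array([0.18, 0.18, 0.52]))
```

Grip the handle, then slide shut.

{"name": "send_rows", "arguments": {"series": [[[0,0.004,0,0.1,0.12,0.2,-1],[0,0,0,0,0,0,-1],[0,0,0,0,0,0,-1],[0,0,0,0,0,0,-1],[0,0,0,0,0,0,-1]]]}}

```text
clock: 47.65
eef_pos: [0.6054, 0.2898, 0.1461]
tool_rot: [3.141, 0.004, -3.051]
wrist_force: [-0.7, -1.1, 0.6]
finger_gap: 0.0096
```

{"name": "send_rows", "arguments": {"series": [[[0,0,0,0,0,0,-1],[0,0,0,0,-3,0,-1],[0,0,0,0,-4,0,-1],[0,0,0,0,-4,0,-1],[0,0,0,0,-4,0,-1]]]}}

```text
clock: 48.28
eef_pos: [0.6195, 0.1451, 0.1461]
tool_rot: [3.132, 0.009, -3.044]
wrist_force: [1.7, 3.9, 0.8]
finger_gap: 0.0094
```

```bash
python3 - <<'E'
from h import *
s=st(); print(delta([*f2w([.0215,0]),.1443],DOWN))
E
```

```text
t 48.27 tcp [0.6195 0.1451 0.1461] rpy [ 3.132  0.009 -3.044] F [1.7 3.9 0.8] gap 0.0094 fix [0.024  0.1439] q6 -1.57
(array([0.01 , 0.008, 0.004]), array([  0.31, -14.39,   0.04]))
```

{"name": "send_rows", "arguments": {"series": [[[0.01,0.005,0.004,0,-3.5,0,-1],[0,0,0,0,-3.5,0,-1],[0,0,0,0,-3,0,-1],[0,0,0,0,-2,0,-1],[0,0,0,0,-1,0,-1]]]}}

```text
clock: 48.9
eef_pos: [0.6324, 0.0136, 0.1461]
tool_rot: [3.136, 0.006, -3.05]
wrist_force: [0.5, 2.5, 1.0]
finger_gap: 0.0093
```

{"name": "send_rows", "arguments": {"series": [[[0,0,0,0,-0.5,0,-1],[0,0,0,0,-0.4,0,-1],[0,0,0,0,-0.3,0,-1]]]}}

```text
clock: 49.28
eef_pos: [0.6335, 0.0028, 0.1461]
tool_rot: [3.135, 0.006, -3.048]
wrist_force: [-0.6, 1.1, 2.0]
finger_gap: 0.0095
```

```bash
python3 - <<'E'
from h import *
s=st()
E
```

```text
t 49.27 tcp [0.6335 0.0028 0.1461] rpy [ 3.135  0.006 -3.048] F [-0.6  1.1  2. ] gap 0.0095 fix [0.0246 0.0008] q6 -1.79
```

{"name": "send_rows", "arguments": {"series": [[[0,0,0,0,-0.4,0,-1],[0,0,0,0,-0.4,0,-1],[0,0,0,0,-0.4,0,-1],[0,0,0,0,-0.4,0,-1]]]}}

```text
clock: 49.78
eef_pos: [0.6336, 0.0012, 0.1461]
tool_rot: [3.113, 0.005, -3.044]
wrist_force: [-0.8, 14.2, 3.0]
finger_gap: 0.0096
```

```bash
python3 - <<'E'
from h import *
s=st()
E
```

```text
t 49.77 tcp [0.6336 0.0012 0.1461] rpy [ 3.113  0.005 -3.044] F [-0.8 14.2  3. ] gap 0.0096 fix [ 0.0246 -0.0007] q6 -1.81
```

{"name": "send_rows", "arguments": {"series": [[[0,0,0,0,0,0,1],[0,0,0,0,0,0,1],[0,0,0,0,0,0,1],[0,0,0,0,0,-3,1],[0,0,0,0,0,-4,1]]]}}

```text
clock: 50.4
eef_pos: [0.6317, -0.0016, 0.2134]
tool_rot: [3.114, -0.004, -3.043]
wrist_force: [0.4, 0.6, 1.0]
finger_gap: 0.0852
```

```bash
python3 - <<'E'
from h import *
s=st()
for c in('top','scene'): im=r.capture(c); cv2.imwrite('pics/%s24.png'%c,im[:,:,::-1]); print(c,[(np.round(d['extent']),round(d['confidence'],2)) for d in r.boxes_of('guard',c)])
E
```

```text
t 50.4 tcp [ 0.6317 -0.0016  0.2134] rpy [ 3.114 -0.004 -3.043] F [0.4 0.6 1. ] gap 0.0852 fix [ 0.0224 -0.0034] q6 -1.81
top [(array([267., 135.,  75.,  52.]), 0.8)]
scene [(array([318., 174.,  81.,  80.]), 0.94)]
```

{"name": "send_rows", "arguments": {"series": [[[0,0,0,0,0,-3,1],[0,0,0,3.3,4.6,0,1],[0,0,0,3.3,4.6,0,1],[0,0,0,3.3,4.6,0,1],[0,0,0,3.3,4.6,0,1]]]}}

```text
clock: 51.22
eef_pos: [0.4789, 0.1681, 0.2424]
tool_rot: [3.114, -0.012, -3.051]
wrist_force: [0.3, 0.9, 0.3]
finger_gap: 0.0852
```

{"name": "send_rows", "arguments": {"series": [[[0,0,0,3.3,4.6,0,1],[0,0,0,3,4.3,0,1],[0,0,-0.16,1,1.5,0,1],[0,0,-0.16,0,0,0,1],[0,0,-0.16,0,0,0,1]]]}}

```text
clock: 51.85
eef_pos: [0.3878, 0.2688, 0.2404]
tool_rot: [3.11, -0.008, -2.552]
wrist_force: [-0.2, 0.4, -0.3]
finger_gap: 0.0854
```

{"name": "send_rows", "arguments": {"series": [[[0,0,0,0,0,0,1],[0,0,0,0,0,0,1]]]}}

```text
clock: 52.1
eef_pos: [0.3871, 0.2682, 0.2387]
tool_rot: [3.11, -0.012, -2.557]
wrist_force: [-0.1, 0.1, -0.4]
finger_gap: 0.0855
```

```bash
python3 - <<'E'
from h import *
s=st(); print(delta([.3695,.3055,.2],[np.pi,0,.607+np.pi]))
im=r.capture('wrist'); cv2.imwrite('pics/w24.png',im[:,:,::-1])
print('pred',proj('wrist',[.3695,.3055,.102],s).round(1))
print([(np.round(d['extent'],1),round(d['confidence'],2)) for d in r.boxes_of('selector_top','wrist')],[(np.round(d['extent'],1),round(d['confidence'],2)) for d in r.boxes_of('control_box','wrist')])
E
```

```text
t 52.1 tcp [0.3871 0.2682 0.2387] rpy [ 3.11  -0.012 -2.557] F [-0.1  0.1 -0.4] gap 0.0855 fix [-0.196   0.2882] q6 -1.74
(array([ 0.032, -0.012, -0.022]), array([-0.64,  3.95,  3.99]))
pred [356.9 197.8]
[(array([337. , 170.6,  41.9,  48.3]), 0.59)] [(array([249.3,  97.2, 172.9, 166.1]), 0.84)]
```

```bash
python3 - <<'E'
from h import *
s=st(); im=cv2.imread('pics/w24.png'); s=dict(eef_pos=[.3871,.2682,.2387],tool_rot=[3.11,-.012,-2.557])
g=im.mean(2)[165:230:2,325:392:2]
for row in g: print(''.join(' .:-=+*#%@'[min(9,int(v/26))] for v in row))
for q in(-.023,.023): print(proj('wrist',[.3695+q*np.cos(.607),.3055+q*np.sin(.607),.102],s))
E
```

```text
t 52.25 tcp [0.3873 0.2683 0.2391] rpy [ 3.11  -0.011 -2.555] F [-0.1  0.1  0.1] gap 0.0852 fix [-0.1957  0.2883] q6 -1.74
@@@@@@#=-:-:----::-::::::-=#@@@@@@
@@@@@#----:::::-::::::-::::-#@@@@@
@@@@%=-:--::::::::::::::::::=#@@@@
%%@%+-:--::::::::::::::::::::=%@@@
*%%+-::--::::::::::::::::::::-*%@@
*%%--:::::::::::::::::::::::::=%@@
*#+---::::::::::::::::::::::::-#@@
*+-:-::::::::::::::::::::::::::*@@
*=----:::::::::::::::::::::::::=%@
*=:---::::-::::::::::::::::::::-%@
+-::-:::::-:::::::::::::::::::::%@
*-::::::::-:::::::::::::::::::::%@
+-:-:::::-::::::::::-:::::::::::%@
+-:-:::::::::::::::::::::::::::-%@
*--:-::::::::::::::::::::::::::=%@
%*:-:::::::::::::::::::::::::::+%@
@*-:::::::::::::::::::::::::::-*@@
@%--::::::::::::::::::::::::::-%@@
@%=::-::::::::::::---::::::::-+%@@
@@#-::-:::::::::::=#+::::::::-%@@@
@@%+--::::::::::::=%+::::::--*%@@@
%@@%-::-::::::::::=%+:::::::=%@@@@
@@@%*-:-::::::::::=%=:::::-=%@@@@@
@@@@%#=-:-::::::::+%+::::-*%@@@@@@
@@@@@@%=-:::::::::+%=:::-*%@@@@@@@
@@@@@@@%+=--::::::+%=:-+%%@@@@@@@@
@@@@@@@@%%#+---:::+%=-#%@@@@@@@@@@
@@@@@@@@@@@%%##+=-*%++%@@@@@@@@@@@
@@@@@@@@@@@@@@@@%%%@%%@@@@@@@@@@@@
@@@@@@@@@@@@@@@@@@@@@@@@@@@@@@@@@%
@@@@@@@@@@@@@@%##%@@@@@@@@@@@@@@%#
@@@@@@@@@@@@@@%+-#@@@@@@@@@@@@@@#+
@@@@@@@@@@@@@@@##%@@@@@@@@@@@@@%+=
[357.23074726 174.06899371]
[356.69126346 220.49321318]
```

```bash
python3 - <<'E'
from h import *
s=st(); print(delta([.367,.309,.2],[np.pi,0,.595+np.pi]))
E
```

```text
t 52.25 tcp [0.3873 0.2683 0.2391] rpy [ 3.11  -0.011 -2.555] F [-0.1  0.1  0.1] gap 0.0852 fix [-0.1957  0.2883] q6 -1.74
(array([ 0.032, -0.011, -0.009]), array([-0.6 ,  4.38,  4.04]))
```

{"name": "send_rows", "arguments": {"series": [[[0.03,-0.01,-0.01,-0.5,2,1.5,1],[0,0,0,0,1.7,1.5,1],[0,0,0,0,0,0,1],[0,0,0,0,0,0,1]]]}}

```text
clock: 52.75
eef_pos: [0.3715, 0.3023, 0.2097]
tool_rot: [3.141, 0.001, -2.551]
wrist_force: [0.2, 0.5, 0.1]
finger_gap: 0.0852
```

```bash
cat > d.py <<'E'
from h import *
s=st(); print(delta([.367,.309,.086],[np.pi,0,.595+np.pi]))
im=r.capture('wrist'); p=proj('wrist',[.367,.309,.102],s); print(p)
x,y=int(p[0]),int(p[1]); print(x-36,y-30)
g=im.mean(2)[y-30:y+46:2,x-36:x+37:2]
for row in g: print(''.join(' .:-=+*#%@'[min(9,int(v/26))] for v in row))
E
python3 d.py
```

```text
t 52.75 tcp [0.3715 0.3023 0.2097] rpy [ 3.141e+00  1.000e-03 -2.551e+00] F [0.2 0.5 0.1] gap 0.0852 fix [-0.2083  0.3235] q6 -1.64
(array([ 0.   ,  0.001, -0.004]), array([1.000e-02, 8.100e-01, 1.237e+01]))
[328.16699904 199.18727093]
292 169
%%##*-::::::::::::::::::::::::::-*%@@
***+-:::::::::::::::::::::::-::::-#@@
**+-::::::::::::::::::::::::::::::+%@
#*+:::::::::::::::::::::::::::::::-%@
**=:::::::::::::::::::::::::::::::-*@
**-::::::::::::::::::::::::::::::::=%
*+:::::::::::::::::::::::::::::::::-%
*=:::::::::::::::::::::::::::::::::-#
*=:::::::::::::::::::::::::::::::::-#
*=:::::::::::::::::::::::::::::::::-#
*=:::::::::::::::::::::::::::::::::-#
*-::::::::::::::::::::::::::::::::::*
*=:::::::::::::::::::::::::::::::::-#
*=:::::::::::::::::::::::::::::::::=%
*+-::::::::::::::::::::::::::::::::+%
**-::::::::::::::::::::::::::::::::+@
**=:::::::::::::::::::::::::::::::-%@
###=:::::::::::::::-:::::::::::::-+%@
%@@#-:::::::::::::-+-::::::::::::=%@@
%@@%+::-::::::::::-*=:::::::::::-*@@@
%@@@%=::::::::::::-*=::::::::::-+%@@@
@@@@@#=:::::::::::-#+:::::::::-+%@@@@
@@@@@@%=::::::::::=%+:::::::::+%@@@@@
@@@@@@@%+-::::::::=%+::::::--+%@@@@@@
@@@@@@@@%*=-::::::+%+:::::-=#%@@@@@@@
@@@@@@@@@@%#=-::::=%+:::-+#%@@@@@@@@@
@@@@@@@@@@@@%#*+-:+%+:-*%%@@@@@@@@@@@
@@@@@@@@@@@@@@@%*-+%+=*%@@@@@@@@@@@@@
@@@@@@@@@@@@@@@@%%%@%%%@@@@@@@@@@@@@@
@@@@@@@@@@@@@@@@@@@@@@@@@@@@@@@@@@@@@
@@@@@@@@@@@@@@@@@%+#@@@@@@@@@@@@@@@@@
@@@@@@@@@@@@@@@@@*-=%@@@@@@@@@@@@@@@@
@@@@@@@@@@@@@@@@@%#%@@@@@@@@@@@@@@@@%
@@@@@@@@@@@@@@@@@@@@@@@@@@@@@@@@@@@%*
@@@@@@@@@@@@@@@@@@@@@@@@@@@@@@@@@@%*=
@@@@@@@@@@@@@@@@@@@@@@@@@@@@@@@@@%#+=
#%@@@@@@@@@@@@@@@@@@@@@@@@@@@@@@@#+==
=+%%@@@@@@@@@@@@@@@@@@@@@@@@@@@@%+===
```

{"name": "send_rows", "arguments": {"series": [[[0,0,-0.004,0,0.85,2.5,1],[0,0,0,0,0,3,1],[0,0,0,0,0,2.5,1],[0,0,0,0,0,1.2,1],[0,0,0,0,0,0,1]]]}}

```text
clock: 53.42
eef_pos: [0.3713, 0.3087, 0.119]
tool_rot: [-3.141, 0.009, -2.552]
wrist_force: [-0.0, -0.6, 0.0]
finger_gap: 0.0852
```

```bash
python3 - <<'E'
from h import *
s=st(); print(delta([.366,.3104,.086],[np.pi,0,.595+np.pi]))
E
```

```text
t 53.42 tcp [0.3713 0.3087 0.119 ] rpy [-3.141  0.009 -2.552] F [-0.  -0.6  0. ] gap 0.0852 fix [-0.2078  0.3299] q6 -1.63
(array([-0.001,  0.009, -0.005]), array([0.38, 0.44, 3.3 ]))
```

{"name": "send_rows", "arguments": {"series": [[[0,0.009,-0.005,0.35,0.4,1.5,1],[0,0,0,0,0,1.2,1],[0,0,0,0,0,0.2,1],[0,0,0,0,0,0,1]]]}}

```text
clock: 53.92
eef_pos: [0.3672, 0.3108, 0.0898]
tool_rot: [-3.141, 0.003, -2.547]
wrist_force: [0.1, -0.4, -0.3]
finger_gap: 0.0857
```

```bash
python3 - <<'E'
from h import *
s=st(); print(delta([.366,.3104,.086],[np.pi,0,.595+np.pi]))
E
```

```text
t 53.92 tcp [0.3672 0.3108 0.0898] rpy [-3.141e+00  3.000e-03 -2.547e+00] F [ 0.1 -0.4 -0.3] gap 0.0857 fix [-0.2118  0.3324] q6 -1.62
(array([-0.001,  0.003,  0.   ]), array([0.12, 0.04, 0.38]))
```

Close on the bar and turn 1.2 rad clockwise.

{"name": "send_rows", "arguments": {"series": [[[0,0,0,0.1,0.03,0.2,-1],[0,0,0,0,0,0,-1],[0,0,0,0,0,0,-1],[0,0,0,0,0,0,-1],[0,0,0,0,0,0,-1]]]}}

```text
clock: 54.55
eef_pos: [0.3668, 0.3105, 0.0886]
tool_rot: [-3.14, 0.005, -2.546]
wrist_force: [0.3, -1.7, 1.1]
finger_gap: 0.0106
```

{"name": "send_rows", "arguments": {"series": [[[0,0,0.15,0,0,0,-1],[0,0,0.15,0,0,0,-1],[0,0,0.15,0,0,0,-1],[0,0,0.15,0,0,0,-1],[0,0,0.15,0,0,0,-1]]]}}

```text
clock: 55.18
eef_pos: [0.3669, 0.3103, 0.0886]
tool_rot: [3.139, 0.004, 2.963]
wrist_force: [0.1, -0.7, 0.3]
finger_gap: 0.0102
```

```bash
python3 - <<'E'
from h import *
s=st(); print(s['ft_torque'].round(2), delta([.366,.3104,.088],[np.pi,0,.595+np.pi-1.2]))
E
```

```text
t 55.17 tcp [0.3669 0.3103 0.0886] rpy [3.139 0.004 2.963] F [ 0.1 -0.7  0.3] gap 0.0102 fix [-0.2121  0.332 ] q6 -0.85
[-0.14  0.05  0.03] (array([0.003, 0.004, 0.426]), array([ 0.09, -0.01,  0.06]))
```

{"name": "send_rows", "arguments": {"series": [[[0,0,0.15,0,0,0,-1],[0,0,0.15,0,0,0,-1],[0,0,0.1,0,0,0,-1],[0,0,0,0,0,0,-1]]]}}

```text
clock: 55.68
eef_pos: [0.3668, 0.3103, 0.0886]
tool_rot: [3.138, 0.003, 2.549]
wrist_force: [-0.5, -1.1, 0.6]
finger_gap: 0.0101
```

```bash
python3 - <<'E'
from h import *
s=st(); print(s['ft_torque'].round(2), delta([.366,.3104,.088],[np.pi,0,.595+np.pi-1.2]))
E
```

```text
t 55.67 tcp [0.3668 0.3103 0.0886] rpy [3.138e+00 3.000e-03 2.549e+00] F [-0.5 -1.1  0.6] gap 0.0101 fix [-0.2122  0.3319] q6 -0.43
[-0.14  0.01 -0.03] (array([0.004, 0.003, 0.013]), array([ 0.07, -0.04,  0.06]))
```

Turned 1.19 rad. Release, rise straight up, and check everything.

{"name": "send_rows", "arguments": {"series": [[[0,0,0,0,0,0,1],[0,0,0,0,0,0,1],[0,0,0,0,0,0,1],[0,0,0,0,0,-2,1],[0,0,0,0,0,-3,1]]]}}

```text
clock: 56.3
eef_pos: [0.3653, 0.3097, 0.1377]
tool_rot: [-3.141, 0.0, 2.554]
wrist_force: [-0.5, -0.1, 0.0]
finger_gap: 0.0856
```

{"name": "send_rows", "arguments": {"series": [[[0,0,0,0,0,-3,1],[0,0,0,0,0,-3,1],[0,0,0,0,0,-1,1],[0,0,0,0,0,0,1],[0,0,0,0,0,0,1]]]}}

```text
clock: 56.92
eef_pos: [0.3651, 0.3098, 0.2099]
tool_rot: [3.141, 0.001, 2.556]
wrist_force: [0.4, 0.6, -0.1]
finger_gap: 0.085
```

```bash
cat > e.py <<'E'
from h import *
s=st(); im=r.capture('wrist'); cv2.imwrite('pics/w30.png',im[:,:,::-1])
c=[.366,.3104]
print('bar end pred q=1.2/0:',[proj('wrist',[c[0]+.023*np.cos(a),c[1]+.023*np.sin(a),.102],s).round(1) for a in(-.6,.6)],'centre',proj('wrist',[*c,.102],s).round(1))
p=proj('wrist',[*c,.102],s); x,y=int(p[0]),int(p[1]); print(x-36,y-30)
for row in im.mean(2)[y-30:y+40:2,x-36:x+37:2]: print(''.join(' .:-=+*#%@'[min(9,int(v/26))] for v in row))
t=r.capture('top'); cv2.imwrite('pics/t30.png',t[:,:,::-1])
# handle bar centre in the top view vs guard value
for q in(0,.01): print('handle pred',q,proj('top',[*f2w([.0215,q]),.156]).round(1))
u,v=proj('top',[*f2w([.0215,0]),.156]).astype(int)
for w in(v-6,v,v+6): print([int(k) for k in t[w,u-10:u+11].mean(1)])
E
python3 e.py
```

```text
t 56.92 tcp [0.3651 0.3098 0.2099] rpy [3.141e+00 1.000e-03 2.556e+00] F [ 0.4  0.6 -0.1] gap 0.085 fix [-0.2139  0.3316] q6 -0.44
bar end pred q=1.2/0: [array([320. , 225.2]), array([345.2, 209.6])] centre [320.4 200. ]
284 169
@@@%+-::::::::::::::::::::::::::-%@@@
@@@#-::::::::::::::::::::::::::::+%@@
@@%=:::::::::::::::::::::::::::::-*@@
@@#-::::::::::::::::::::::::::::::=%@
@@*:::::::::::::::::::::::::::::::-#@
@%=::::::::::::::::::::::::::::::::*@
@+:::::::::::::::::::::::::::::::::=%
@+:::::::::::::::::::::::::::::::::-%
%+::::::::::::::::::::::::::::::::::%
@+::::::::::::::::::::::::::::::::::%
@+::::::::::::::::::::::::::::::::::%
%=::::::::::::::::::::::::::::::::::#
%=:::::::::::::::::::::::::::::::::-#
%*:::::::::::::::::::::::::::::::::-%
@%-::::::::::::::::::::::::::::::::=%
@%=::::::::::::::::::::::::::::::::*@
@%+:::::::::::::::::::::::::::::::-%@
@@#-::::::::::::::::::::::::::::::+%@
@@%*:::::::::::::-*+:::::::::::::-%@@
@@@%=::::::::::::-%#-::::::::::::*%@@
@@@@*-:::::::::::-%#-:::::::::::=%@@@
@@@@%*-::::::::::-%*:::::::::::=%@@@@
%#####+::::::::::-%*::::::::::-#%%%@@
*******=-::::::::-%*::::::::-+#****%@
********+-:::::::-%*:::::::-*%%***#%%
*********++-:::::-%*:::::-+%%%*******
***********+=--::-%*:::-=+##%#*******
**************+=:-%*::+**************
*+*************+++#*=+***************
*************************************
***************+=++=*%***************
***************=:-=:-*******##*******
***************+-=+-=*+*****##*******
****************++*++*******#********
****************************%********
handle pred 0 [306.7 159.1]
handle pred 0.01 [303.6 159.5]
[146, 146, 143, 138, 142, 144, 134, 118, 97, 54, 43, 42, 37, 61, 101, 138, 146, 147, 146, 146, 142]
[147, 146, 146, 146, 146, 146, 142, 128, 119, 91, 46, 41, 37, 57, 74, 107, 139, 146, 146, 146, 146]
[146, 147, 146, 147, 146, 146, 147, 139, 124, 119, 88, 38, 39, 35, 59, 73, 113, 142, 146, 147, 146]
```

```bash
python3 -c "
from cell import r
print(r.hand_in())"
```

```text
the job is handed in; nothing more can be done
None
```

The job is handed in at about 57 s of the 210 s. As far as my checks show, every step was done in the required order, but `hand_in` gave no verdict.

**What I did**
1. I slid the guard open until it hit its stop (13 N).
2. I set the only bracket present on post 1. It went down without side load, and the picture after release showed it over the post with its arm between the two dowels.
3. I put one linch pin into post 1's hole until it touched the post, then swung its loop over the post end. This took three tries. Twice the sleeve slipped out of the fingers and the loop fell back.
4. I slid the guard shut until it hit its stop (14 N).
5. I turned the selector 1.19 rad and let it go. I then raised the gripper clear of everything.

The second pin stayed on the table as the spare.

**Last checks**
- **Loop:** a model fit in the wrist image put it at about 180°, clearly over the post.
- **Pin:** it sits an estimated 2–3 mm short of fully home, about 20 mm from the hole centre (limit 25 mm). The tries at the loop pulled it back a little, and I did not push it in again.
- **Guard:** the handle in the top picture is within 1–2 mm of shut.
- **Selector:** the bar points straight at the two-dot mark.

**Limits of these checks**
- My 16 viewed pictures were used up during the second try at the loop. Everything after that was judged from numbers: image scores, colour patches, text dumps, forces and finger gaps.
- I did not check the bracket separately after the loop work, nor whether the other parts on the table had moved.
- An early numeric fit of the folded loop put its sleeve 9 mm higher than I read by eye. I did not trust that fit for height.

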